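# Set up a whetstone in the pedal clamp

## Robot

A 7-joint arm with a two-finger parallel gripper is mounted at the origin on the work surface. World frame = base frame: x ahead of the robot, y to its left, z up, the work surface at z = 0. Lengths are in m, angles in rad, forces in N, time in s.
With the tool pointing down it reaches from about 0.425 to 0.925 m from the base axis. Payload 6.8 kg.
Tool frame: the origin (TCP) lies midway between the tips of the shut fingers; the grasp point (between the pads) lies 19 mm behind it; z points along the fingers, x is the direction in which the jaws open and shut, and the axes are right-handed (so a half turn about z gives the same grasp; the last joint's range is limited). The gripper opens to 85 mm and grips with 20 to 120 N. Pads are 22 mm wide; open, the fingers measure 114 mm over their backs; the gripper's body (76 mm by 85 mm) begins 54 mm behind the grasp point. The pads swing forward as they close: fully open they stand 13 mm farther back than shut.
Start: joints at [1.119, 0.477, 0.022, 1.555, -0.011, 1.109, -0.083], TCP at [0.228, -0.636, 0.231] pointing down, gripper open.
Joint ranges: [-2.96, 2.96], [-0.34, 2.1], [-1.41, 1.46], [0.24, 2.44], [-1.37, 4.51], [0.17, 1.92], [-2.96, 2.96]. Speed limits (rad/s): [2.39, 2.39, 3.14, 3.14, 3.14, 3.14, 3.14].

## Interface

Orientations are given as a unit quaternion [w, x, y, z].
In Python, from station import bot, imaging, nets gives the robot as it stands. The module is installed in compiled form; this text tells all that it offers.
- The arm moves only by the tool apply_moves, never from a script. Its argument "moves" is text: rows parted by semicolons, each of 7 numbers parted by spaces: the gripper command: -1 is fully open, 1 is shut, values between are in proportion, then the shift along the tool's x, y, z normalised to -1 to 1, where 1 is 120 mm, then the turn, a rotation vector about the tool's x, y, z normalised to -1 to 1, where 1 is 4 degrees. In form: hand dx dy dz rx ry rz; .... A call has 1 to 12 rows; each row shifts and turns the commanded pose from where the row before left it, along the tool's axes as they then stand; what a row does not reach is not made up. A row lasts 1/12 s, in which the tool goes at most 41.7 mm and 7.16 degrees, less where a joint would pass 70% of its speed; a pose out of reach is approached as far as the arm can. A call with a number of a shift or a turn outside -1 to 1 is refused whole. A call with a gripper value outside its range is refused whole. The fingers move at their own pace and stop on an object; "force" is the grip in N (left out, the last holds). Time passes only in rows, so rows that do not move let the fingers close. It gives the time, the measured TCP pose, the force and the opening at its end, in the units of the state.
- bot.get_obs(): the state, without advancing time (a new reading comes with each control period).
- imaging.read_camera(name): name is "side" or "top"; returns a dict with "image" (420x560x3 uint8, red, green, blue), "fx", "fy", "cx", "cy" (pixels), "dist_coeffs" ([k1, k2, p1, p2, k3] as OpenCV has them; the pictures are not rectified), "view" (4x4, takes a point from world to camera coordinates). Camera axes: x right, y down, z forward; pixel columns grow to the right and rows downward; lengths in m; the calibration is good to about 2 mm. A picture is of the moment at which its call begins. There is no depth.
- bot.hand_in(): hands the job in, once; it reports no verdict.
Trained networks look in a picture, given as the dict that the camera call returned (one of the last four; its "shot" number tells which), for a name from the list of things; names that differ only in an ending like _2 or _b are one class to them, and where a whole thing is asked for, a point or a joint stands for the part that bears it (a point fixed in the world has none). Each returns a list of dicts, best first, with "score" (0 to 1); they miss things now and then, are a little off and sometimes report something else, mostly with a low value. They report only what shows in the picture. A call takes as long as a camera call. They do not tell look-alikes from the thing itself.
- nets.spot_in(picture, name): "rect" ([left, top, right, bottom] in pixels, round what is visible of it).
- nets.outline_of(picture, name): "region" (420x560 bool, what is visible of it) and "rect" ([left, top, right, bottom] in pixels, round what is visible of it).
- nets.spot_point(picture, name): "location" ([column, row] in pixels: a listed point, or the origin of a listed thing).
The state is a dict: "t": time; "q": joint angles; "joint_vel": joint speeds; "joint_torque": joint torques, N m; "eef_pos": TCP position; "tool_rot": TCP orientation; "contact_force": force on the tool from outside, world axes, zero at the start; "torque": the same for the moment, N m; "gripper_width": opening from 0.0 (shut) to 1.0 (fully open).
Only numpy, scipy, OpenCV 4.12 (cv2) and the standard library are available. Lean on these libraries where they do the work, as an engineer would, in place of code of your own. Each camera call takes 0.05 s, during which the arm holds its last target.

## Task

Draw the brown whetstone straight up out of its light drying stand, leaving the stand upright in its place, and lay it flat on its broad face, lengthways and centred across the beam, between the pusher and the stop of the clamp; you will have to stand it on the bench and take it again by its narrow sides to do that, and it must not be dropped or toppled. Let go of it, then press the red pedal fully down to its stop so that the pusher slides the stone home against the stop, and let the pedal come back up. Leave the other things on the bench alone.

Things in the scene. Friction and masses are not known exactly. Their poses are not given: they have to be found in the camera images.
- stone_center (a point): centre of the brown whetstone, a block 120 mm long (its z) x 50 mm wide (y) x 28 mm thick (x), 0.25 to 0.45 kg. At the start it stands on end, z up, in the drying stand, centre 66 mm and top 126 mm above the table. Lifted 130 mm it is clear. It can stand free on end; the bench on the robot's side of the beam, from its middle to the stop, is bare. In the clamp either broad face may be up and either end may face the stop.
- stand: light loose plywood stand (0.16 kg) holding the stone; origin under its centre, z up; x along the stone's thickness, y along its width. Base 120 x 120 x 6 mm; 2.5 mm play round the stone. Walls at +x and -x are 46 mm high, the broad faces bare above; cheeks at +y and -y (67 mm apart outside) reach 118 mm and hide the narrow sides: here the stone is gripped across its thickness.
- bed (a point): middle of the top of the clamp's wooden beam, 50 mm above the table; x along the beam from pusher to stop, z up. Beam 34 mm wide (a stone on it overhangs 8 mm each side) on a grey plate 12 mm thick, 100 mm wide, from x = -160 to +110 mm. The stone lies lengthways on its broad face, its centre 14 mm above this point. Stop and pusher stand 18 mm above the beam. The clamp is bolted down.
- stop_face (a point): middle of the fixed steel stop's face, towards the pusher: 80 mm from the bed point along the bed's x, 9 mm above the beam; the stop is 46 mm wide, 16 mm thick
- pusher (a joint): travel of the brass pusher in m: 0 with its face 80 mm from the bed point on the side away from the stop, 0.037 with the pedal fully down, then 123 mm from the stop. Driven by the pedal only; it slides the stone along the beam and goes back with the pedal, the stone stays
- pedal (a joint): angle of the red spring pedal at the pusher end of the clamp: 0 up, 0.30 rad fully down at its stop. At the pad about 5 N starts it and 12 to 18 N brings it to its stop with the stone in front of the pusher; it springs up when let go. The hinge lies across the beam at bed x = -130 mm, 50 mm above the table
- pedal_pad (a point): centre of the top of the pedal's black rubber pad, 56 mm long by 70 mm wide: 216 mm from the bed point along the bed's -x and 72 mm above the table when up; moves with the pedal. Pressed straight down here it sinks 26 mm to the stop. Nothing stands above it
- stack: three large sharpening stones stacked flat, about 70 x 200 x 80 mm high; origin under its centre. Not part of the job.
- beaker: empty white plastic beaker, 76 mm across, 110 mm high; origin under its centre. Not part of the job.
- oil: amber bottle with a black cap, 60 mm across, 160 mm high; origin under its centre. Not part of the job.
- blank: pale wooden handle blank lying flat, 160 x 45 x 30 mm; origin under its centre, long along its x. Not part of the job.
- brush: bench brush lying on the table, about 200 mm long; origin under its middle. Not part of the job.
- nagura: small cream rubbing stone, 75 x 50 x 40 mm high; origin under its centre. Not part of the job.
- wrench: steel wrench lying on the table, about 180 mm long; origin under its middle. Not part of the job.
Mind the look-alikes: they are no part of the job. What is shaped like the part that bears stone_center but orange or turquoise is not meant.

How it is judged:
On the way, in this order (a step that is already met when the one before it is completed fails the run):
1. the stone lies flat on the beam between pusher and stop, released, with the pedal up (y of stone_center in the frame of bed between -0.012 and 0.012 m and z of stone_center in the frame of bed between 0.009 and 0.018 m and angle between the x axis of stone_center and the z axis of bed, either way round below 0.1 rad and angle between the z axis of stone_center and the x axis of bed, either way round below 0.15 rad and x of stone_center in the frame of bed between -0.03 and 0.03 m and contact force between the fingers and stone below 0.1 N and value of joint pedal below 0.06 rad), for 0.2 s.
2. the pedal is pressed down to its stop with the stone lying on the beam (y of stone_center in the frame of bed between -0.012 and 0.012 m and z of stone_center in the frame of bed between 0.009 and 0.018 m and angle between the x axis of stone_center and the z axis of bed, either way round below 0.1 rad and angle between the z axis of stone_center and the x axis of bed, either way round below 0.15 rad and x of stone_center in the frame of bed between -0.03 and 0.03 m and value of joint pedal above 0.28 rad), for 0.1 s.
At the end, for the whole second after the job is handed in: The stone lies flat on the beam on its broad face (within 6 degrees), lengthways (within 8 degrees), centred across the beam within 12 mm, its end within about 7 mm of the stop, released and at rest; the pedal is up again; the drying stand stands upright within 60 mm of where it was (y of stone_center in the frame of bed between -0.012 and 0.012 m and z of stone_center in the frame of bed between 0.009 and 0.018 m and angle between the x axis of stone_center and the z axis of bed, either way round below 0.1 rad and angle between the z axis of stone_center and the x axis of bed, either way round below 0.15 rad and x of stone_center in the frame of bed between 0.013 and 0.024 m and value of joint pedal below 0.05 rad and linear speed of stone below 0.02 m/s and angle between stand's own z axis and vertical below 0.1 rad and height (world z) of stand below 0.01 m and distance of stand from where it was at the start of the episode below 0.06 m); the robot touches nothing.
It fails at once if the drying stand tips (more than 20 degrees) or is lifted off the table by more than 30 mm (angle between stand's own z axis and vertical above 0.35 rad or height (world z) of stand above 0.03 m).
It fails at once if the stone is dropped or topples (moving faster than 0.6 m/s or turning faster than 6 rad/s with no finger on it) (contact force between the fingers and stone below 0.1 N and (linear speed of stone above 0.6 m/s or angular speed of stone above 6 rad/s)).
It fails at once if another thing on the bench is moved by more than 40 mm (distance of any of stack, beaker, oil, blank, brush, nagura, wrench from where it was at the start of the episode above 0.04 m).
It also fails if it takes over 72 s, if anything falls off the work surface, if the arm or the gripper's body presses on something with over 40 N, if the wrist force passes 120 N, or if a joint passes its speed limit or range.

## Working session

There is one attempt and no reset: what is moved stays moved. The work goes in short steps, Python scripts to look and compute and a tool call to move; the robot and the scene stay as the last step left them, time stands still between calls to the robot, and variables do not carry over. Pictures are saved under pics/ and viewed, and the job is handed in when it is done.

Besides the shell and the picture viewer there is one more tool, called as a command line: name --argument value ..., lists and objects as JSON in quotes. apply_moves: Moves the arm, as the interface text tells. Scaled input: -1 to 1 covers 120 mm each way for a shift and 4 degrees each way for a turn. Its arguments: {"type":"object","properties":{"moves":{"type":"string"},"force":{"type":"number"}},"required":["moves"]}

```bash
mkdir -p pics
cat > h.py <<'E'
import numpy as np, cv2
from station import bot, imaging, nets
def K(p): return np.array([[p["fx"],0,p["cx"]],[0,p["fy"],p["cy"]],[0,0,1.]]), np.array(p["dist_coeffs"],float)
def ray(p,uv):
    k,d=K(p); n=cv2.undistortPoints(np.array([[uv]],float),k,d)[0,0]
    V=np.array(p["view"]); R=V[:3,:3]; t=V[:3,3]
    return -R.T@t, R.T@np.array([n[0],n[1],1.])
def onz(p,uv,z):
    c,r=ray(p,uv); return c+r*(z-c[2])/r[2]
def proj(p,X):
    k,d=K(p); V=np.array(p["view"])
    return cv2.projectPoints(np.array(X,float).reshape(-1,3),cv2.Rodrigues(V[:3,:3])[0],V[:3,3],k,d)[0][:,0]
def save(p,n,crop=None,s=1):
    im=p["image"][:,:,::-1].copy()
    if crop: l,t,r,b=crop; im=im[t:b,l:r]
    if s!=1: im=cv2.resize(im,None,fx=s,fy=s,interpolation=cv2.INTER_CUBIC)
    cv2.imwrite("pics/"+n,im)
E
python3 - <<'E'
from h import *
np.set_printoptions(precision=4,suppress=True)
o=bot.get_obs(); print(o)
P={}
for c in("top","side"):
    p=imaging.read_camera(c); save(p,c+"0.png"); 
    print(c,-np.array(p["view"])[:3,:3].T@np.array(p["view"])[:3,3], p["fx"])
    for n in ["stone_center","stand","bed","stop_face","pedal_pad"]:
        print(n,[(np.round(r["location"],1).tolist(),round(r["score"],2)) for r in nets.spot_point(p,n)[:4]])
    for n in ["stone_center","stand","pusher","pedal"]:
        print("rect",n,[(np.round(r["rect"],1).tolist(),round(r["score"],2)) for r in nets.spot_in(p,n)[:4]])
E
```

```text
{'t': 0.0, 'q': array([ 1.1189,  0.4778,  0.0223,  1.5564, -0.0115,  1.1093, -0.0831]), 'joint_vel': array([-0.0001,  0.001 , -0.0002, -0.0005, -0.0016, -0.0003,  0.0003]), 'joint_torque': array([ -0.0005, -59.6451,   1.6078, -28.1206,   0.0124,   0.0092,
        -0.    ]), 'eef_pos': array([ 0.2273, -0.6349,  0.2303]), 'tool_rot': array([-0.0005,  0.8177, -0.5757, -0.0008]), 'contact_force': array([ 1.3766, -0.8181,  0.1171]), 'torque': array([ 0.0587, -0.0631,  0.0501]), 'gripper_width': 0.9997196747262574}
top [0.2494 0.0059 1.4765] 513.786857343789
stone_center [([208.5, 171.2], 0.93), ([176.5, 278.5], 0.75), ([180.4, 220.9], 0.71)]
stand [([185.3, 224.9], 0.58)]
bed [([273.0, 200.1], 0.57)]
stop_face [([244.1, 197.8], 0.88)]
pedal_pad [([353.6, 204.1], 0.64)]
rect stone_center [([199.7, 157.3, 220.4, 184.9], 0.89), ([160.8, 269.8, 189.8, 289.9], 0.87), ([165.2, 205.9, 189.5, 229.2], 0.53), ([235.6, 184.3, 365.4, 224.8], 0.2)]
rect stand [([160.5, 196.9, 213.7, 250.2], 0.93)]
rect pusher [([420.6, 215.7, 442.8, 279.9], 0.59), ([305.4, 191.5, 323.6, 209.6], 0.53)]
rect pedal [([316.7, 188.7, 363.6, 221.2], 0.67)]
side [0.2714 0.7666 0.9903] 420.446742710489
stone_center [([257.7, 292.5], 0.84), ([216.5, 253.0], 0.76), ([321.3, 323.7], 0.67)]
stand [([257.8, 302.2], 0.89)]
bed [([274.1, 211.4], 0.92)]
stop_face [([262.5, 234.5], 0.79), ([340.5, 190.2], 0.58)]
pedal_pad [([299.7, 166.1], 0.83)]
rect stone_center [([247.6, 272.4, 266.0, 309.0], 0.82), ([207.2, 234.6, 228.7, 275.6], 0.69), ([218.1, 158.1, 244.3, 196.7], 0.45)]
rect stand [([226.0, 267.5, 292.0, 336.2], 0.67), ([215.1, 157.6, 244.6, 197.7], 0.39)]
rect pusher [([275.4, 189.8, 295.6, 201.4], 0.64)]
rect pedal [([282.9, 153.9, 313.2, 191.7], 0.7)]
```

View pics/top0.png

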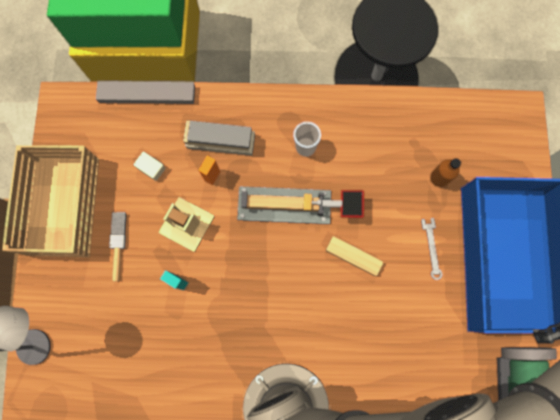

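View pics/side0.png

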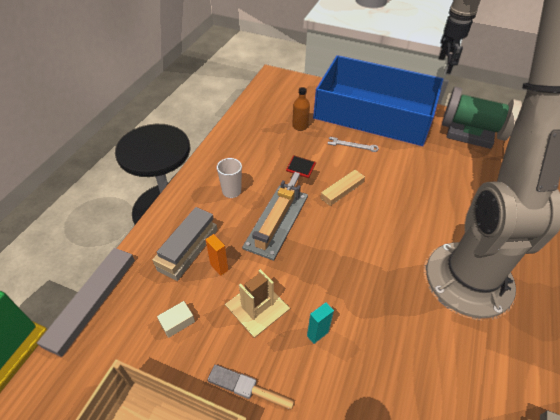

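Run:
```python
import cv2,numpy as np
a=cv2.imread("pics/top0.png")[140:300,140:380]; b=cv2.imread("pics/side0.png")[140:350,190:350]
cv2.imwrite("pics/ct.png",cv2.resize(a,None,fx=3.3,fy=3.3,interpolation=2)); cv2.imwrite("pics/cs.png",cv2.resize(b,None,fx=2.8,fy=2.8,interpolation=2))
```

```text
(no output)
```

View pics/ct.png

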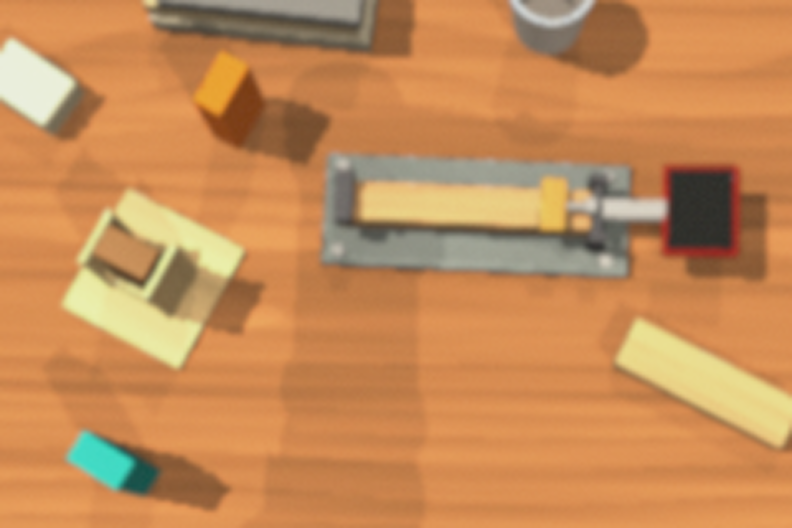

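View pics/cs.png

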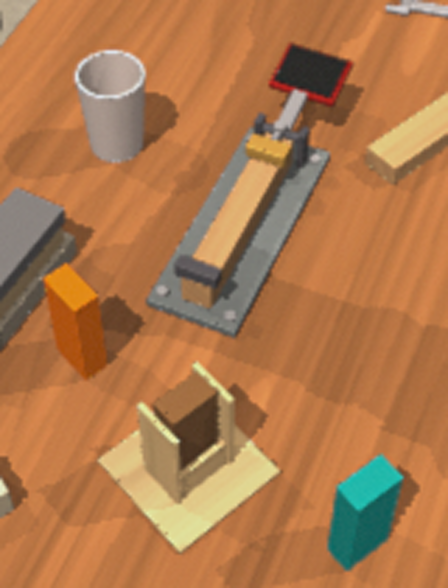

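Three stone-like blocks in the top view: orange (208,171), turquoise (176,279) and brown (180,221). The brown one is the target: it is brown and stands in the light plywood stand, and the crops confirm it. The clamp's stop is at (244,198) and the pedal is at (352,203).

Run:
```python
from h import *
np.set_printoptions(precision=4,suppress=True)
p=imaging.read_camera("top"); s=imaging.read_camera("side")
f=lambda a:np.array(a)/3.3+140-0.35
g=lambda a:np.array(a)/2.8+np.array([190,140])-0.3
st=np.array([onz(p,f(a),.006) for a in [(130,188),(244,250),(180,369),(62,305)]]); print("stand",st.mean(0),st,np.linalg.norm(np.diff(st,axis=0),axis=1))
sts=np.array([onz(s,g(a),.006) for a in [(180,550),(278,470),(194,390),(98,462)]]); print("stand side",sts.mean(0),sts)
for d in (st,):
    e=d[1]-d[0]; print("edge ang",np.degrees(np.arctan2(e[1],e[0])),[np.degrees(np.arctan2(*(d[(i+1)%4]-d[i])[[1,0]])) for i in range(4)])
pl=np.array([onz(p,f(a),.012) for a in [(330,153),(630,166),(629,277),(321,264)]]); print("plate",pl.mean(0),pl)
for i in range(4):
    e=pl[(i+1)%4]-pl[i]; print(np.linalg.norm(e),np.degrees(np.arctan2(e[1],e[0])))
pc=np.array([onz(s,g(a),.012) for a in [(150,303),(236,332),(329,157),(257,120)]]); print("plate side",pc.mean(0),pc)
def tri(a,b):
    c1,r1=ray(p,a);c2,r2=ray(s,b); r1/=np.linalg.norm(r1);r2/=np.linalg.norm(r2)
    t=np.linalg.lstsq(np.c_[r1,-r2],c2-c1,rcond=None)[0]; A=c1+t[0]*r1;B=c2+t[1]*r2
    return (A+B)/2,np.linalg.norm(A-B)
print("stone",tri((180.4,220.9),(257.7,292.5)),"bed",tri((273,200.1),(274.1,211.4)),"stop",tri((244.1,197.8),(262.5,234.5)),"pad",tri((353.6,204.1),(299.7,166.1)))
print("pad top", onz(p,f((702,211)),.072), "side",onz(s,g((312,74)),.072))
```

```text
stand [0.5028 0.2959 0.006 ] [[0.5834 0.322  0.006 ]
 [0.529  0.2172 0.006 ]
 [0.4223 0.2683 0.006 ]
 [0.4765 0.376  0.006 ]] [0.1181 0.1184 0.1206]
stand side [0.5032 0.2999 0.006 ] [[0.4765 0.3768 0.006 ]
 [0.4247 0.2718 0.006 ]
 [0.5303 0.2233 0.006 ]
 [0.5813 0.3278 0.006 ]]
edge ang -117.39055024723292 [np.float64(-117.39055024723292), np.float64(154.41104517951194), np.float64(63.23341613779468), np.float64(-26.78624738539858)]
plate [0.5637 0.0114 0.012 ] [[ 0.6173  0.1438  0.012 ]
 [ 0.6105 -0.1235  0.012 ]
 [ 0.5103 -0.1226  0.012 ]
 [ 0.5167  0.1479  0.012 ]]
0.26733435356547236 -91.45806349495497
0.10025633899649229 179.51782752537483
0.270662597471136 88.63549172050304
0.10069678478332127 -2.3800704128391663
plate side [0.5612 0.0135 0.012 ] [[ 0.6111  0.15    0.012 ]
 [ 0.5169  0.1492  0.012 ]
 [ 0.5101 -0.1112  0.012 ]
 [ 0.6068 -0.134   0.012 ]]
stone (array([0.4987, 0.2988, 0.077 ]), np.float64(0.0009440093836904453)) bed (array([0.5612, 0.0429, 0.0792]), np.float64(0.0009721923898898535)) stop (array([0.5655, 0.1242, 0.0687]), np.float64(0.007190663380167629)) pad (array([ 0.5622, -0.1848,  0.0562]), np.float64(0.0050605324837322396))
pad top [ 0.5576 -0.1794  0.072 ] side [ 0.5557 -0.1706  0.072 ]
```

```bash
cat >> h.py <<'E'
from scipy.spatial.transform import Rotation as Rr
def box(c,ang,xr,yr,zr):
    a=np.radians(ang);u=np.array([np.cos(a),np.sin(a)]);v=np.array([-u[1],u[0]])
    return np.array([[*(np.array(c[:2])+u*x+v*y),z] for x in xr for y in yr for z in zr])
def draw(im,p,B,s,off,col):
    q=(proj(p,B)-np.array(off)+.5)*s-.5
    for i in range(8):
        for b in (1,2,4):
            if not i&b: cv2.line(im,tuple(int(round(v)) for v in q[i]),tuple(int(round(v)) for v in q[i|b]),col,1)
E
cat > ov.py <<'E'
from h import *
def ov(tag,boxes,crops={"top":(145,145,385,265),"side":(190,140,350,350)},sc={"top":3.3,"side":2.8}):
    for c in("top","side"):
        p=imaging.read_camera(c); l,t,r,b=crops[c]; s=sc[c]
        im=cv2.resize(p["image"][t:b,l:r,::-1],None,fx=s,fy=s,interpolation=2).copy()
        for B,col in boxes: draw(im,p,B,s,(l,t),col)
        cv2.imwrite(f"pics/{tag}_{c}.png",im)
E
python3 - <<'E'
from ov import *
S=(.503,.298); sa=153.2
b=(.563,.0385); ba=88.5
w=(255,255,255);k=(255,0,0)
ov("ov1",[(box(S,sa,(-.06,.06),(-.06,.06),(0,.006)),k),(box(S,sa,(-.014,.014),(-.025,.025),(.006,.126)),w),
(box(b,ba,(-.16,.11),(-.05,.05),(0,.012)),k),(box(b,ba,(.08,.096),(-.023,.023),(.05,.068)),w),(box(b,ba,(-.244,-.188),(-.035,.035),(.071,.072)),w)])
E
```

```text
(no output)
```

View pics/ov1_top.png

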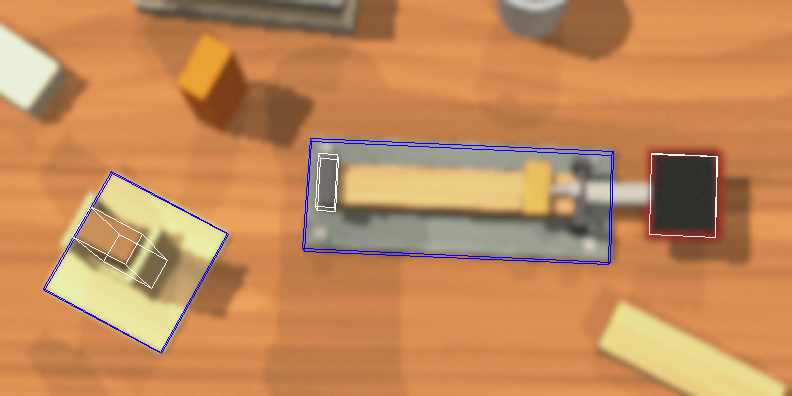

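View pics/ov1_side.png

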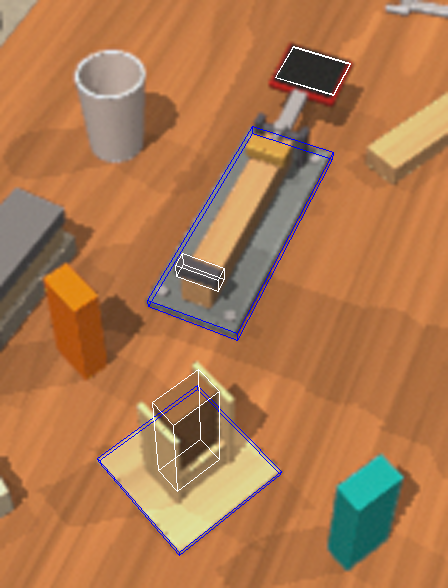

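Run:
```python
from ov import *
S=(.503,.298); sa=153.2
ov("ov2",[(box(S,sa,(-.014,.014),(-.025,.025),(.12599,.126)),(255,255,255)),(box(S,sa,(-.03,.03),(-.0335,.0335),(.11799,.118)),(255,0,0))],{"top":(150,190,220,260),"side":(220,260,300,340)},{"top":8,"side":7})
a=cv2.imread("pics/ov2_top.png");b=cv2.imread("pics/ov2_side.png")
cv2.imwrite("pics/ov2.png",cv2.resize(np.hstack([a[:560,:560],b[:560,:]]),None,fx=.7,fy=.7))
```

```text
(no output)
```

View pics/ov2.png

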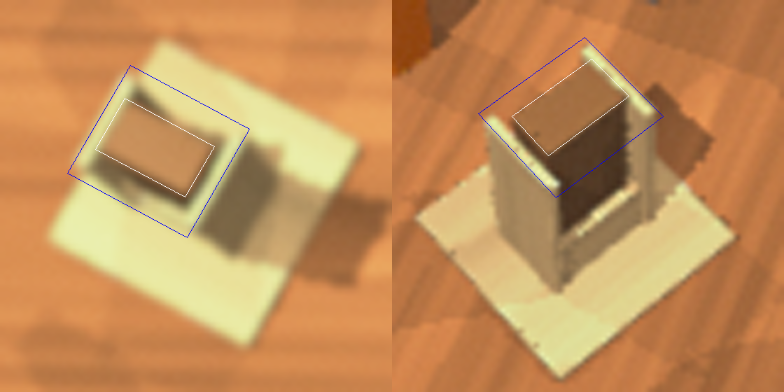

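```bash
cat >> h.py <<'E'
def rdown(az,tilt=0,tdir=None):
    """tool x at azimuth az(deg), z down; then tilt (deg) about tool x (positive rx)"""
    a=np.radians(az); x=np.array([np.cos(a),np.sin(a),0]); z=np.array([0,0,-1.]); y=np.cross(z,x)
    return Rr.from_matrix(np.c_[x,y,z])*Rr.from_rotvec([np.radians(tilt),0,0])
def cur():
    o=bot.get_obs(); q=o["tool_rot"]; return np.array(o["eef_pos"]),Rr.from_quat([q[1],q[2],q[3],q[0]]),o
def plan(wps,g,step=.038,deg=3.9,start=None,show=True):
    """wps: list of (pos,R). prints rows, splits into calls of 12"""
    if start is None: p,R,_=cur()
    else: p,R=start
    rows=[]
    for tp,tR in wps:
        tp=np.array(tp); d=np.linalg.norm(tp-p); rv=(R.inv()*tR).as_rotvec()
        n=max(1,int(np.ceil(max(d/step,np.degrees(np.linalg.norm(rv))/deg)-1e-6)))
        p0,R0=p,R
        for i in range(n):
            tpi=p0+(tp-p0)*(i+1)/n; tRi=R0*Rr.from_rotvec(rv*(i+1)/n)
            sh=np.round(R.inv().apply(tpi-p)/.12,3); w=np.round(np.degrees((R.inv()*tRi).as_rotvec())/4,3)
            p=p+R.apply(sh*.12); R=R*Rr.from_rotvec(np.radians(w*4))
            rows.append([g,*sh,*w])
    print("rows",len(rows),"end",np.round(p,4))
    for i in range(0,len(rows),12): print("; ".join(" ".join(f"{v:g}" for v in r) for r in rows[i:i+12]),"\n")
    return p,R
def stat():
    p,R,o=cur(); M=R.as_matrix(); print("t",round(o["t"],2),"tcp",np.round(p,4),"xaz",round(np.degrees(np.arctan2(M[1,0],M[0,0])),1),"z",np.round(M[:,2],3),"F",np.round(o["contact_force"],1),"g",round(o["gripper_width"],3),"q",np.round(o["q"],3))
    open("log.txt","a").write(repr([list(o["q"]),list(p),list(R.as_quat())])+"\n")
E
python3 - <<'E'
from h import *
stat()
plan([((.35,-.55,.33),rdown(-68)),((.6,-.1,.36),rdown(-45)),((.503,.298,.32),rdown(-26.8))],-1)
E
```

```text
t 1.3 tcp [ 0.2276 -0.6355  0.2314] xaz -70.3 z [ 0. -0. -1.] F [1.1 0.6 0.5] g 1.0 q [ 1.119  0.477  0.022  1.555 -0.012  1.109 -0.083]
rows 30 end [0.503 0.298 0.32 ]
-1 -0.065 -0.24 -0.164 -0 -0 -0.115; -1 -0.064 -0.241 -0.165 -0 -0.001 -0.115; -1 -0.061 -0.241 -0.164 -0 -0 -0.115; -1 -0.06 -0.242 -0.165 -0 -0 -0.116; -1 -0.058 -0.242 -0.164 -0.001 -0.001 -0.115; -1 -0.193 -0.238 -0.018 0 0 -0.411; -1 -0.185 -0.244 -0.018 0 0 -0.41; -1 -0.179 -0.249 -0.018 0 0 -0.411; -1 -0.171 -0.254 -0.017 0 0 -0.411; -1 -0.164 -0.259 -0.018 0 0 -0.41; -1 -0.157 -0.263 -0.018 0 0 -0.411; -1 -0.149 -0.268 -0.018 0 0 -0.411 

-1 -0.141 -0.272 -0.018 0 0 -0.411; -1 -0.133 -0.276 -0.018 0 0 -0.41; -1 -0.126 -0.279 -0.018 0 0 -0.411; -1 -0.117 -0.283 -0.017 0 0 -0.411; -1 -0.109 -0.287 -0.018 0 0 -0.41; -1 -0.101 -0.289 -0.018 0 0 -0.411; -1 -0.093 -0.292 -0.018 0 0 -0.411; -1 -0.265 -0.161 0.03 0 0 -0.414; -1 -0.26 -0.169 0.031 0 0 -0.413; -1 -0.256 -0.176 0.03 0 0 -0.414; -1 -0.25 -0.184 0.03 0 0 -0.413; -1 -0.245 -0.191 0.031 0 0 -0.414 

-1 -0.239 -0.197 0.03 0 0 -0.414; -1 -0.233 -0.205 0.03 0 0 -0.413; -1 -0.228 -0.211 0.03 0 0 -0.414; -1 -0.221 -0.218 0.031 0 0 -0.413; -1 -0.215 -0.224 0.03 0 0 -0.414; -1 -0.208 -0.23 0.03 0 0 -0.414
```

apply_moves --moves "-1 -0.065 -0.24 -0.164 0 0 -0.115; -1 -0.064 -0.241 -0.165 0 0 -0.115; -1 -0.061 -0.241 -0.164 0 0 -0.115; -1 -0.06 -0.242 -0.165 0 0 -0.116; -1 -0.058 -0.242 -0.164 0 0 -0.115; -1 -0.193 -0.238 -0.018 0 0 -0.41; -1 -0.185 -0.244 -0.018 0 0 -0.41; -1 -0.179 -0.249 -0.018 0 0 -0.41; -1 -0.171 -0.254 -0.017 0 0 -0.41; -1 -0.164 -0.259 -0.018 0 0 -0.41; -1 -0.157 -0.263 -0.018 0 0 -0.41; -1 -0.149 -0.268 -0.018 0 0 -0.41"

```text
t: 2.3
eef_pos: [0.4755, -0.3233, 0.3453]
tool_rot: [0.0, 0.881, -0.473, 0.0]
contact_force: [0.7, -0.5, 0.4]
gripper_width: 1.006
```

apply_moves --moves "-1 -0.141 -0.272 -0.018 0 0 -0.41; -1 -0.133 -0.276 -0.018 0 0 -0.41; -1 -0.126 -0.279 -0.018 0 0 -0.41; -1 -0.117 -0.283 -0.017 0 0 -0.41; -1 -0.109 -0.287 -0.018 0 0 -0.41; -1 -0.101 -0.289 -0.018 0 0 -0.41; -1 -0.093 -0.292 -0.018 0 0 -0.41; -1 -0.265 -0.161 0.03 0 0 -0.41; -1 -0.26 -0.169 0.03 0 0 -0.41; -1 -0.256 -0.176 0.03 0 0 -0.41; -1 -0.25 -0.184 0.03 0 0 -0.41; -1 -0.245 -0.191 0.03 0 0 -0.41"

```text
t: 3.3
eef_pos: [0.5556, 0.0825, 0.342]
tool_rot: [-0.0, 0.949, -0.315, 0.0]
contact_force: [-0.1, -0.1, 0.0]
gripper_width: 0.995
```

Run:
```python
from h import *
stat()
P=plan([((.503,.298,.30),rdown(-26.8)),((.503,.298,.15),rdown(-26.8))],-1)
```

```text
t 3.3 tcp [0.5556 0.0825 0.342 ] xaz -36.8 z [ 0.001 -0.    -1.   ] F [-0.1 -0.1  0. ] g 0.995 q [ 0.125  0.239 -0.463  1.662  0.111  1.267 -1.002]
rows 10 end [0.503 0.298 0.15 ]
-1 -0.238 -0.196 0.058 -0 -0.001 -0.416; -1 -0.232 -0.203 0.058 -0.001 -0.002 -0.415; -1 -0.226 -0.209 0.059 0 -0.001 -0.416; -1 -0.219 -0.216 0.058 -0 -0.001 -0.415; -1 -0.214 -0.222 0.058 -0.001 -0.001 -0.416; -1 -0.207 -0.229 0.059 0 -0.002 -0.415; -1 0 0 0.312 0 0 -0; -1 0 0 0.313 0 0 -0; -1 0 0 0.312 0 0 -0; -1 0 0 0.313 0 0 -0
```

apply_moves --moves "-1 -0.238 -0.196 0.058 0 0 -0.416; -1 -0.232 -0.203 0.058 0 0 -0.415; -1 -0.226 -0.209 0.058 0 0 -0.416; -1 -0.219 -0.216 0.058 0 0 -0.415; -1 -0.214 -0.222 0.058 0 0 -0.416; -1 -0.207 -0.229 0.058 0 0 -0.415; -1 0 0 0.3 0 0 0; -1 0 0 0.3 0 0 0; -1 0 0 0.3 0 0 0; -1 0 0 0.2 0 0 0; -1 0 0 0 0 0 0; -1 0 0 0 0 0 0"

```text
t: 4.3
eef_pos: [0.5034, 0.2962, 0.1676]
tool_rot: [0.001, 0.973, -0.232, -0.001]
contact_force: [0.2, 0.6, 2.1]
gripper_width: 1.004
```

```bash
cat > fit.py <<'E'
from h import *
from scipy.optimize import least_squares
D=[eval(l) for l in open("log.txt")]
def fk(x,q,s=(1,1,1,1,1,1,1)):
    q=np.array(q)*s
    b,d1,A,a3,B,a5,L,c7=x[:8]
    R=Rr.from_euler('z',b+q[0]); p=np.array([0,0,d1.real])
    R=R*Rr.from_euler('y',q[1]); R=R*Rr.from_euler('z',q[2]); p=p+R.apply([a3,0,A])
    R=R*Rr.from_euler('y',q[3]); p=p+R.apply([a5,0,0]); R=R*Rr.from_euler('z',q[4]); p=p+R.apply([0,0,B])
    R=R*Rr.from_euler('y',q[5])*Rr.from_euler('z',q[6]+c7); p=p+R.apply([0,0,L])
    return p,R
if __name__=="__main__":
    import itertools
    for s in itertools.product((1,-1),repeat=4):
        S=(s[0],1,s[1],1,s[2],1,s[3])
        def f(x):
            r=[]
            for q,p,R in D:
                P,RR=fk(x,q,S); r+=list(P-p)+list((RR.inv()*Rr.from_quat(R)).as_rotvec()*.3)
            return np.array(r)
        best=min((least_squares(f,[b0,.3,.45,0,.45,0,.25,c0]) for b0 in(-2,0,2) for c0 in(0,1.5,3)),key=lambda r:r.cost)
        print(S,best.cost,np.round(best.x,4))
E
python3 - <<'E'
from h import *
stat()
p=imaging.read_camera("side"); save(p,"s1.png",(180,180,360,340),4)
p=imaging.read_camera("top"); save(p,"t1.png",(120,160,260,280),4)
E
python3 fit.py | sort -k8 | head -40
```

```text
t 4.3 tcp [0.5034 0.2962 0.1676] xaz -26.9 z [-0.002 -0.001 -1.   ] F [0.2 0.6 2.1] g 1.004 q [-0.21   0.456 -0.555  1.809  0.286  0.96  -1.355]
 -1.106270e+01  7.743829e+02  6.390000e-02]
 -2.711500e+00  3.561800e+02  3.936800e+00]
 -2.711500e+00  3.561802e+02  2.310100e+00]
 -8.0000e-04  2.9175e+00]
 -8.0000e-04 -1.7462e+00]
(1, 1, -1, 1, -1, 1, 1) 0.003726143237085195 [ 8.897000e-01  7.715115e+02 -8.537400e+00  4.642500e+00 -6.573300e+00
(-1, 1, -1, 1, 1, 1, -1) 0.014796957787759368 [-9.5000e-02 -6.4500e-02  5.8070e-01 -5.3000e-02  5.1690e-01  1.6400e-02
(-1, 1, 1, 1, 1, 1, 1) 0.031571840622258256 [-7.420000e-02  3.536889e+02  1.400000e-02  7.355000e-01 -1.376400e+00
(-1, 1, 1, 1, 1, 1, -1) 0.047674350781936485 [-7.420000e-02  3.536892e+02  1.400000e-02  7.355000e-01 -1.376400e+00
(-1, 1, 1, 1, -1, 1, -1) 0.05482981122329702 [-0.021  -1.12    1.5488 -0.2316  0.5732  0.778  -0.8322  2.4964]
(-1, 1, 1, 1, -1, 1, 1) 0.07472475562179617 [-0.0209 -1.1199  1.5486 -0.2315  0.5732  0.7778 -0.8322 -2.1671]
(1, 1, -1, 1, 1, 1, 1) 0.07873899447978372 [ 0.8788 -0.027  -4.9594  2.4407 -2.267  
[... 342 characters left out ...]
3  4.6099  4.6755]
(1, 1, -1, 1, -1, 1, -1) 0.1752170808760915 [  0.8897 771.5138  -8.5375   4.6425  -6.5733 -11.0627 774.3851   4.7203]
(1, 1, 1, 1, 1, 1, 1) 0.19599023074223232 [ -1.7895 177.4039   3.4614  -1.9626   1.4727   1.5944 178.9782   2.9106]
(1, 1, -1, 1, 1, 1, -1) 0.2850315809059833 [ 0.8787 -0.0268 -4.9596  2.4409 -2.267  -3.2981 -1.878  -1.6952]
(1, 1, 1, 1, -1, 1, -1) 0.3189251815865958 [ 0.5931  1.3254 -5.8851  3.1359 -2.1409 -2.6268 -2.2798  1.6969]
(1, 1, 1, 1, 1, 1, -1) 0.3908714358857245 [ -1.7898 177.1329   3.4634  -1.9639   1.4745   1.5971 178.7062  -0.8108]
(-1, 1, -1, 1, -1, 1, -1) 5.236033785376664e-06 [-0.0929  4.5277  0.5539 -0.0354  0.4905 -0.0263  4.6097  3.0487]
```

View pics/s1.png

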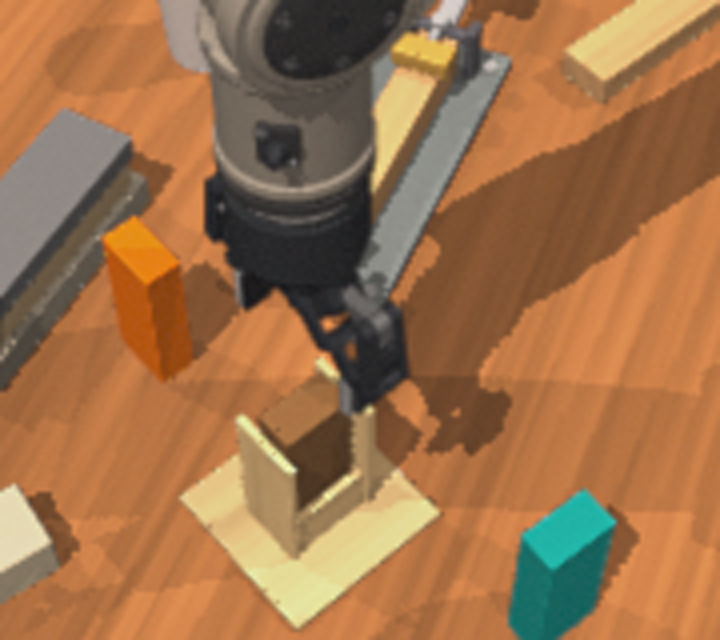

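View pics/t1.png

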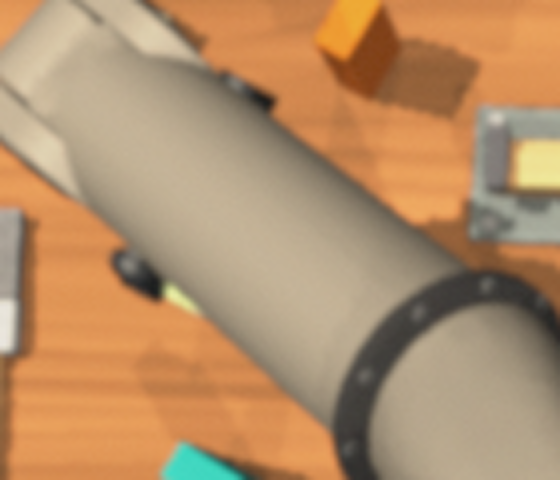

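Run:
```python
from h import *
plan([((.503,.298,.074),rdown(-26.8))],-1,step=.034)
```

```text
rows 3 end [0.503 0.298 0.074]
-1 -0.006 0.002 0.267 -0.013 -0.007 -0.006; -1 -0.006 0.002 0.268 -0.013 -0.007 -0.007; -1 -0.005 0.001 0.267 -0.014 -0.007 -0.006
```

apply_moves --moves "-1 -0.006 0.002 0.267 0 0 0; -1 -0.006 0.002 0.267 0 0 0; -1 -0.005 0.001 0.267 0 0 0; -1 0 0 0 0 0 0; -1 0 0 0 0 0 0; 1 0 0 0 0 0 0; 1 0 0 0 0 0 0; 1 0 0 0 0 0 0; 1 0 0 0 0 0 0; 1 0 0 0 0 0 0; 1 0 0 0 0 0 0; 1 0 0 0 0 0 0" --force 60

```text
t: 5.4
eef_pos: [0.5025, 0.2975, 0.0733]
tool_rot: [-0.001, 0.973, -0.232, 0.001]
contact_force: [-1.1, -0.6, 5.9]
gripper_width: 0.321
```

apply_moves --moves "1 0 0 -0.05 0 0 0; 1 0 0 -0.1 0 0 0; 1 0 0 -0.1 0 0 0; 1 0 0 -0.15 0 0 0; 1 0 0 -0.15 0 0 0; 1 0 0 -0.15 0 0 0; 1 0 0 -0.15 0 0 0; 1 0 0 -0.15 0 0 0; 1 0 0 -0.15 0 0 0; 1 0 0 -0.15 0 0 0; 1 0 0 -0.1 0 0 0; 1 0 0 0 0 0 0"

```text
t: 6.4
eef_pos: [0.5029, 0.2981, 0.2436]
tool_rot: [-0.002, 0.973, -0.232, 0.002]
contact_force: [0.5, 0.8, -2.5]
gripper_width: 0.32
```

Run:
```python
from h import *
stat()
p=imaging.read_camera("side"); save(p,"s2.png",(180,150,360,350),3)
```

```text
t 6.4 tcp [0.5029 0.2981 0.2436] xaz -26.9 z [ 0.005  0.003 -1.   ] F [ 0.5  0.8 -2.5] g 0.32 q [-0.185  0.373 -0.584  1.737  0.229  1.094 -1.311]
```

View pics/s2.png

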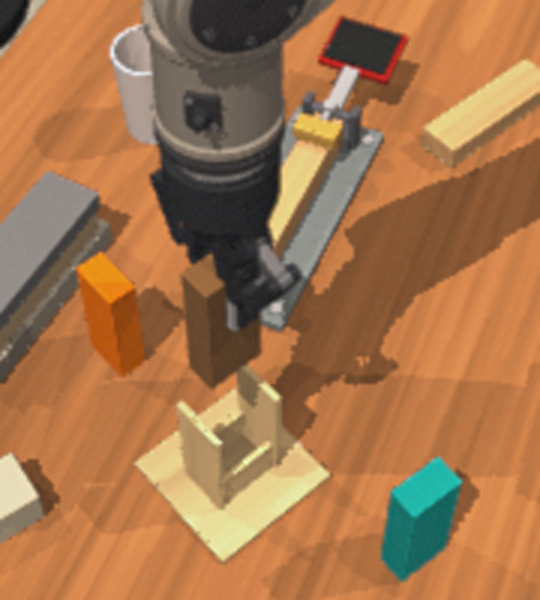

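Run:
```python
from h import *
plan([((.455,.08,.34),rdown(-26.8,20))],1,step=.03)
```

```text
rows 9 end [0.455 0.08  0.34 ]
1 0.052 0.199 -0.091 0.552 -0.003 -0.001; 1 0.052 0.196 -0.099 0.551 -0.003 -0.002; 1 0.052 0.191 -0.107 0.552 -0.003 -0.001; 1 0.052 0.187 -0.114 0.551 -0.003 -0.002; 1 0.052 0.183 -0.121 0.552 -0.003 -0.001; 1 0.052 0.178 -0.128 0.551 -0.004 -0.001; 1 0.052 0.173 -0.134 0.552 -0.003 -0.002; 1 0.052 0.168 -0.142 0.551 -0.003 -0.001; 1 0.051 0.162 -0.147 0.552 -0.003 -0.002
```

apply_moves --moves "1 0.052 0.199 -0.091 0.55 0 0; 1 0.052 0.196 -0.099 0.55 0 0; 1 0.052 0.191 -0.107 0.55 0 0; 1 0.052 0.187 -0.114 0.55 0 0; 1 0.052 0.183 -0.121 0.55 0 0; 1 0.052 0.178 -0.128 0.55 0 0; 1 0.052 0.173 -0.134 0.55 0 0; 1 0.052 0.168 -0.142 0.55 0 0; 1 0.052 0.162 -0.147 0.55 0 0; 1 0 0 0 0 0 0"

```text
t: 7.28
eef_pos: [0.4541, 0.0732, 0.3388]
tool_rot: [-0.167, 0.957, -0.233, 0.041]
contact_force: [0.1, -1.3, -3.5]
gripper_width: 0.322
```

```bash
python3 - <<'E'
from h import *
stat()
E
python3 - <<'E'
from h import *
from fit import *
S=(-1,1,-1,1,-1,1,-1)
def f(x):
    r=[]
    for q,p,R in D:
        P,RR=fk(x,q,S); r+=list(P-p)+list((RR.inv()*Rr.from_quat(R)).as_rotvec()*.3)
    return np.array(r)
b=least_squares(f,[-.09,.3,.5,0,.5,0,.35,3.05]); print(b.cost,np.round(b.x,4)); print(np.round(b.fun.reshape(-1,6)[:,:3],4))
np.save("x.npy",b.x)
E
```

```text
t 7.28 tcp [0.4541 0.0732 0.3388] xaz -27.4 z [ 0.157  0.3   -0.941] F [ 0.1 -1.3 -3.5] g 0.322 q [ 0.393 -0.045 -0.46   2.008 -0.369  1.02  -0.377]
0.00012902477483390075 [-9.6100e-02  2.2550e-01  5.6770e-01 -6.0000e-04  4.6780e-01  1.7100e-02
  2.7950e-01  3.0466e+00]
[[-0.0035  0.0027 -0.0043]
 [ 0.0004  0.0046 -0.0002]
 [ 0.0028  0.0006  0.006 ]
 [ 0.0024  0.0009  0.0039]
 [-0.0012  0.0019 -0.0054]]
```

```bash
cat > ik.py <<'E'
from h import *
from fit import fk
from scipy.optimize import least_squares
X=np.load("x.npy"); S=(-1,1,-1,1,-1,1,-1)
lo=np.array([-2.96,-.34,-1.41,.24,-1.37,.17,-2.96])+.06; hi=np.array([2.96,2.1,1.46,2.44,4.51,1.92,2.96])-.06
def ik(p,R,q0s,w=.005):
    best=None
    for q0 in q0s:
        q0=np.clip(q0,lo+1e-3,hi-1e-3)
        f=lambda q:np.r_[fk(X,q,S)[0]-p,(fk(X,q,S)[1].inv()*R).as_rotvec()*.3,w*.1*(q-q0)]
        r=least_squares(f,q0,bounds=(lo,hi)); e=np.linalg.norm(r.fun[:6])
        if best is None or e<best[0]-.002: best=(e,r.x)
    return best
def tR(phi,tilt,sgn=1):
    """tool z: horizontal comp along azimuth phi (deg) by tilt from down; jaws horizontal perp."""
    a=np.radians(phi);e=np.array([np.cos(a),np.sin(a),0]);k=np.array([0,0,1.]);t=np.radians(tilt)
    z=np.sin(t)*e-np.cos(t)*k; x=sgn*np.array([-e[1],e[0],0]); return Rr.from_matrix(np.c_[x,np.cross(z,x),z])
E
python3 - <<'E'
from ik import *
qc=bot.get_obs()["q"]; rng=np.random.default_rng(0)
seeds=[qc]+[rng.uniform(lo,hi) for _ in range(5)]
bed=np.array([.563,.0385]); bu=np.array([np.cos(np.radians(88.5)),np.sin(np.radians(88.5))])
for psi in (55,65,75):
  for sg in (1,-1):
    for ud in (1,-1):
        phi=88.5 if ud==1 else -91.5
        # lay: tool z horizontal comp along -u
        Rl=tR(phi+180,90-psi,-sg) # jaw axis preserved
        g=np.array([*bed,.064+.0])
        r=ik(g+.019*Rl.as_matrix()[:,2],Rl,seeds); print("lay",psi,sg,ud,round(r[0],4),np.round(r[1],2))
  for (sx,sy) in ((.45,.08),):
   for phi in (10,90,-90,190,50,-50,130,-130):
    for sg in (1,-1):
        Rg=tR(phi,psi,sg); r=ik(np.array([sx,sy,.07])+.019*Rg.as_matrix()[:,2],Rg,seeds)
        print("grasp",psi,phi,sg,round(r[0],4),np.round(r[1],2) if r[0]<.01 else "")
E
```

```text
lay 55 1 1 0.0 [-1.21  1.18  1.31  1.88 -0.64  0.93 -2.9 ]
lay 55 1 -1 0.0 [ 0.56  0.73 -0.64  1.95 -0.32  0.67  0.28]
lay 55 -1 1 0.0 [-0.36  0.66 -0.08  1.88  0.76  0.99 -1.  ]
lay 55 -1 -1 0.0 [ 0.08  0.64  0.02  1.95 -0.84  0.88 -2.41]
grasp 55 10 1 0.1128 
grasp 55 10 -1 0.1128 
grasp 55 90 1 0.0 [ 0.31  0.67 -0.15  2.18 -1.06  0.99 -2.03]
grasp 55 90 -1 0.0 [ 0.88  0.92 -0.92  2.18 -0.45  0.59  0.53]
grasp 55 -90 1 0.0 [-0.57  0.71 -0.14  2.03  0.88  1.27 -1.37]
grasp 55 -90 -1 0.0 [-1.26  0.9   0.81  2.03  0.31  0.91  2.36]
grasp 55 190 1 0.0 [-0.27  0.82  0.    1.71 -0.    1.57 -1.66]
grasp 55 190 -1 0.0 [ 0.19  0.96 -0.7   1.71  0.31  1.64  1.03]
grasp 55 50 1 0.0409 
grasp 55 50 -1 0.0409 
grasp 55 -50 1 0.0 [-0.38  0.69 -0.47  2.34  1.55  1.25 -1.48]
grasp 55 -50 -1 0.0 [-1.66  1.23  1.3   2.34 -0.91  0.23 -2.34]
grasp 55 130 1 0.0 [ 0.07  0.75 -0.04  1.9  -0.58  1.34 -2.01]
grasp 55 130 -1 0.0 [ 0.55  0.9  -0.72  1.9  -0.19  1.17  0.69]
grasp 55 -130 1 0.0 [-0.47  0.79 -0.03  1.79  0.4   1.47 -1.43]
grasp 55 -130 -1 0.0 [-0.04  0.91 -0.66  1.79  0.66  1.68  1.36]
lay 65 1
[... 1481 characters left out ...]
 0.75  0.76]
grasp 75 -90 1 0.0 [-0.69  0.88 -0.05  1.96  0.91  1.52 -1.45]
grasp 75 -90 -1 0.0 [-1.33  1.1   0.83  1.96  0.4   1.09  2.26]
grasp 75 190 1 0.0046 [-0.27  0.98 -0.    1.6  -0.    1.86 -1.67]
grasp 75 190 -1 0.0046 [-0.27  0.98 -0.    1.6   0.    1.86  1.47]
grasp 75 50 1 0.0426 
grasp 75 50 -1 0.0424 
grasp 75 -50 1 0.0 [-0.59  0.87 -0.32  2.32  1.57  1.56 -1.69]
grasp 75 -50 -1 0.0 [-1.79  1.59  1.31  2.32 -0.58  0.24 -2.9 ]
grasp 75 130 1 0.0 [ 0.14  0.92 -0.07  1.81 -0.63  1.6  -1.97]
grasp 75 130 -1 0.0 [ 0.6   1.09 -0.74  1.81 -0.28  1.38  0.73]
grasp 75 -130 1 0.0 [-0.54  0.95  0.03  1.69  0.43  1.75 -1.43]
grasp 75 -130 -1 0.0 [-0.3   0.98 -0.31  1.69  0.55  1.86  1.5 ]
```

Run:
```python
from h import *
plan([((.446,.085,.22),rdown(-91.5)),((.446,.085,.09),rdown(-91.5))],1,step=.028,deg=3.9)
```

```text
rows 23 end [0.4461 0.085  0.09  ]
1 -0.006 0.016 0.053 -0.246 0.153 0.881; 1 -0.005 0.015 0.053 -0.245 0.152 0.881; 1 -0.006 0.014 0.053 -0.246 0.153 0.882; 1 -0.005 0.014 0.054 -0.246 0.153 0.881; 1 -0.004 0.013 0.053 -0.245 0.152 0.881; 1 -0.004 0.013 0.054 -0.246 0.153 0.881; 1 -0.005 0.012 0.054 -0.245 0.153 0.881; 1 -0.004 0.011 0.054 -0.246 0.152 0.881; 1 -0.004 0.011 0.054 -0.246 0.153 0.882; 1 -0.004 0.01 0.055 -0.245 0.153 0.881; 1 -0.004 0.009 0.054 -0.246 0.152 0.881; 1 -0.003 0.008 0.055 -0.246 0.153 0.881 

1 -0.004 0.008 0.054 -0.245 0.152 0.881; 1 -0.005 0.008 0.055 -0.246 0.153 0.881; 1 -0.004 0.006 0.055 -0.245 0.153 0.882; 1 -0.004 0.006 0.055 -0.246 0.152 0.881; 1 -0.005 0.005 0.055 -0.246 0.153 0.881; 1 -0.005 0.004 0.055 -0.245 0.153 0.881; 1 -0 0 0.217 -0 -0 0; 1 -0 0 0.216 -0 -0 0; 1 -0 0 0.217 -0 -0 0; 1 -0 0 0.217 -0 -0 0; 1 -0 0 0.216 -0 -0 0
```

apply_moves --moves "1 -0.006 0.016 0.053 -0.246 0.153 0.881; 1 -0.005 0.015 0.053 -0.246 0.153 0.881; 1 -0.006 0.014 0.053 -0.246 0.153 0.881; 1 -0.005 0.014 0.054 -0.246 0.153 0.881; 1 -0.004 0.013 0.053 -0.246 0.153 0.881; 1 -0.004 0.013 0.054 -0.246 0.153 0.881; 1 -0.005 0.012 0.054 -0.246 0.153 0.881; 1 -0.004 0.011 0.054 -0.246 0.153 0.881; 1 -0.004 0.011 0.054 -0.246 0.153 0.881; 1 -0.004 0.01 0.055 -0.246 0.153 0.881; 1 -0.004 0.009 0.054 -0.246 0.153 0.881; 1 -0.003 0.008 0.055 -0.246 0.153 0.881"

```text
t: 8.28
eef_pos: [0.4482, 0.0876, 0.2582]
tool_rot: [-0.057, 0.818, -0.572, 0.013]
contact_force: [0.1, -0.4, -2.7]
gripper_width: 0.319
```

apply_moves --moves "1 -0.004 0.008 0.054 -0.246 0.153 0.881; 1 -0.005 0.008 0.055 -0.246 0.153 0.881; 1 -0.004 0.006 0.055 -0.246 0.153 0.881; 1 -0.004 0.006 0.055 -0.246 0.153 0.881; 1 -0.005 0.005 0.055 -0.246 0.153 0.881; 1 -0.005 0.004 0.055 -0.246 0.153 0.881; 1 0 0 0.15 0 0 0; 1 0 0 0.15 0 0 0; 1 0 0 0 0 0 0; 1 0 0 0 0 0 0"

```text
t: 9.12
eef_pos: [0.4451, 0.0914, 0.1829]
tool_rot: [-0.002, -0.701, 0.713, 0.002]
contact_force: [0.4, 1.1, -3.0]
gripper_width: 0.321
```

Run:
```python
from h import *
stat()
plan([((.446,.085,.11),rdown(-91.5)),((.446,.085,.069),rdown(-91.5))],1,step=.015,deg=3.9)
```

```text
t 9.12 tcp [0.4451 0.0914 0.1829] xaz -90.9 z [-0.005  0.    -1.   ] F [ 0.4  1.1 -3. ] g 0.321 q [ 0.156  0.222 -0.554  2.08   0.148  0.881 -2.07 ]
rows 8 end [0.446 0.085 0.069]
1 0.011 -0.002 0.122 0.013 -0 0.029; 1 0.01 -0.002 0.121 0.013 -0 0.029; 1 0.011 -0.002 0.122 0.013 -0.001 0.029; 1 0.011 -0.002 0.121 0.013 0 0.028; 1 0.01 -0.002 0.122 0.013 -0 0.029; 1 0 -0 0.114 -0 -0 0; 1 0 -0 0.113 -0 -0 0; 1 0 -0 0.114 -0 -0 0
```

apply_moves --moves "1 0.011 -0.002 0.122 0.013 0 0.029; 1 0.01 -0.002 0.121 0.013 0 0.029; 1 0.011 -0.002 0.122 0.013 0 0.029; 1 0.011 -0.002 0.121 0.013 0 0.029; 1 0.01 -0.002 0.122 0.013 0 0.029; 1 0 0 0.114 0 0 0; 1 0 0 0.1 0 0 0; 1 0 0 0.08 0 0 0; 1 0 0 0.02 0 0 0; 1 0 0 0 0 0 0; 1 0 0 0 0 0 0"

```text
t: 10.03
eef_pos: [0.4483, 0.0854, 0.0741]
tool_rot: [0.002, -0.698, 0.717, -0.001]
contact_force: [-0.6, 0.5, -2.5]
gripper_width: 0.326
```

Run:
```python
from h import *
stat()
```

```text
t 10.03 tcp [0.4483 0.0854 0.0741] xaz -91.5 z [ 0.005  0.001 -1.   ] F [-0.6  0.5 -2.5] g 0.326 q [ 0.083  0.397 -0.482  2.172  0.31   0.632 -2.216]
```

apply_moves --moves "1 0 0 0.02 0 0 0; 1 0 0 0.015 0 0 0; 1 0 0 0.01 0 0 0; 1 0 0 0.006 0 0 0; 1 0 0 0 0 0 0; 1 0 0 0 0 0 0"

```text
t: 10.53
eef_pos: [0.4478, 0.0852, 0.0674]
tool_rot: [0.002, -0.698, 0.717, -0.001]
contact_force: [0.6, 0.1, -2.1]
gripper_width: 0.32
```

Run:
```python
from h import *
stat()
p=imaging.read_camera("side"); save(p,"s3.png",(200,130,360,300),4)
```

```text
t 10.53 tcp [0.4478 0.0852 0.0674] xaz -91.5 z [ 0.004  0.    -1.   ] F [ 0.6  0.1 -2.1] g 0.32 q [ 0.076  0.408 -0.475  2.177  0.32   0.618 -2.226]
```

View pics/s3.png

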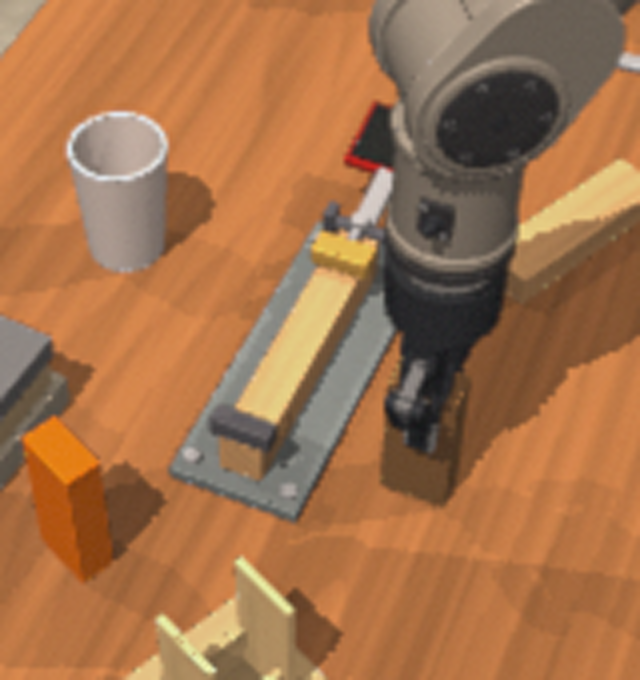

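apply_moves --moves "1 0 0 0.008 0 0 0; 1 0 0 0 0 0 0; 1 0 0 0 0 0 0"

```text
t: 10.83
eef_pos: [0.448, 0.0853, 0.0673]
tool_rot: [0.001, -0.698, 0.717, -0.002]
contact_force: [-3.0, -1.0, 10.7]
gripper_width: 0.319
```

apply_moves --moves "1 0 0 0.008 0 0 0; 1 0 0 0 0 0 0; 1 0 0 0 0 0 0"

```text
t: 11.08
eef_pos: [0.4481, 0.0853, 0.0673]
tool_rot: [0.001, -0.698, 0.717, -0.002]
contact_force: [-7.2, -2.5, 23.4]
gripper_width: 0.32
```

apply_moves --moves "1 0 0 -0.008 0 0 0; 1 0 0 -0.004 0 0 0; 1 0 0 0 0 0 0"

```text
t: 11.33
eef_pos: [0.448, 0.0853, 0.0673]
tool_rot: [0.002, -0.698, 0.717, -0.001]
contact_force: [-2.8, -0.1, 8.1]
gripper_width: 0.32
```

Release and rise straight up.

apply_moves --moves "1 0 0 -0.002 0 0 0; 0.2 0 0 0 0 0 0; 0 0 0 0 0 0 0; -0.5 0 0 0 0 0 0; -1 0 0 0 0 0 0; -1 0 0 0 0 0 0; -1 0 0 0 0 0 0; -1 0 0 0 0 0 0"

```text
t: 12.0
eef_pos: [0.4477, 0.0852, 0.0671]
tool_rot: [0.001, -0.698, 0.717, -0.001]
contact_force: [-0.3, -0.2, -0.1]
gripper_width: 0.998
```

apply_moves --moves "-1 0 0 -0.1 0 0 0; -1 0 0 -0.2 0 0 0; -1 0 0 -0.3 0 0 0; -1 0 0 -0.3 0 0 0; -1 0 0 -0.3 0 0 0; -1 0 0 0 0 0 0"

```text
t: 12.5
eef_pos: [0.4509, 0.0866, 0.2175]
tool_rot: [0.006, -0.698, 0.716, -0.004]
contact_force: [1.0, 0.4, 0.1]
gripper_width: 0.999
```

Run:
```python
from ov import *
stat()
s=(.448,.0853)
ov("ov3",[(box(s,88.5,(-.014,.014),(-.025,.025),(0,.12)),(255,255,255))],{"top":(200,180,300,280),"side":(250,150,350,280)},{"top":5,"side":4.5})
```

```text
t 12.5 tcp [0.4509 0.0866 0.2175] xaz -91.5 z [ 0.015  0.002 -1.   ] F [1.  0.4 0.1] g 0.999 q [ 0.19   0.172 -0.567  2.045  0.118  0.94  -2.037]
```

View pics/ov3_side.png

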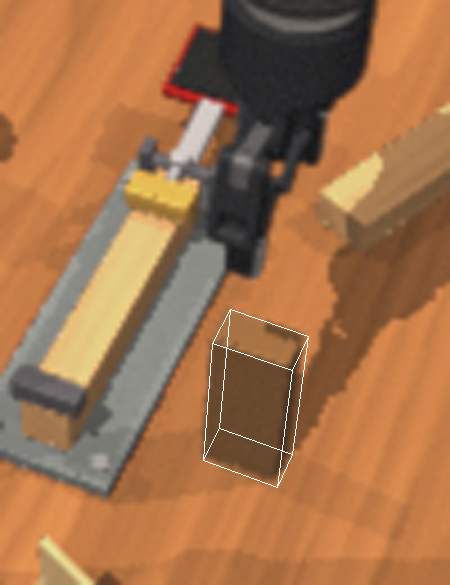

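View pics/ov3_top.png

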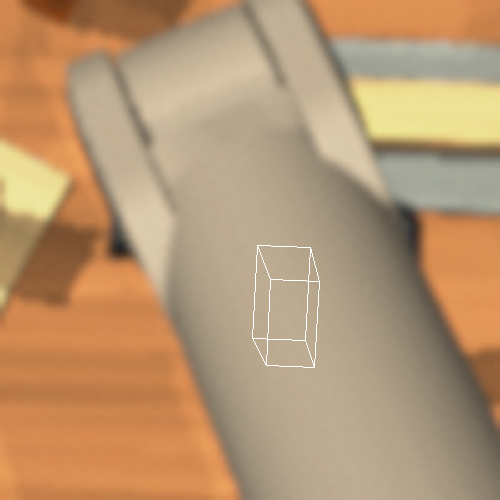

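Run:
```python
from ik import *
R=tR(88.5,65,-1); z=R.as_matrix()[:,2]; g=np.array([.448,.0853,.062])
_,_,o=cur()
for b in (-.10,.02):
    r=ik(g+b*z,R,[o["q"],np.array([.9,1,-.9,2.16,-.5,.65,.6])]); print(b,round(r[0],4),np.round(r[1],2))
plan([((.447,-.03,.25),R),(g-.09*z,R)],-1,step=.03)
```

```text
-0.1 0.0 [ 1.3   1.32 -1.35  2.09  0.19  0.84 -0.06]
0.02 0.0 [ 1.13  1.47 -1.35  2.18  0.48  0.59 -0.33]
rows 34 end [0.4458 0.0038 0.1   ]
-1 0.034 -0.001 -0.011 0.448 -0.454 -0.707; -1 0.034 0.001 -0.012 0.448 -0.453 -0.707; -1 0.034 0.002 -0.014 0.448 -0.454 -0.706; -1 0.033 0.003 -0.014 0.448 -0.454 -0.707; -1 0.032 0.004 -0.016 0.448 -0.453 -0.707; -1 0.031 0.005 -0.017 0.448 -0.454 -0.707; -1 0.031 0.007 -0.018 0.448 -0.453 -0.706; -1 0.03 0.007 -0.019 0.448 -0.454 -0.707; -1 0.028 0.008 -0.02 0.448 -0.454 -0.707; -1 0.028 0.009 -0.021 0.448 -0.453 -0.707; -1 0.026 0.009 -0.023 0.448 -0.454 -0.706; -1 0.026 0.01 -0.024 0.448 -0.454 -0.707 

-1 0.024 0.011 -0.025 0.448 -0.453 -0.707; -1 0.023 0.01 -0.025 0.448 -0.454 -0.707; -1 0.021 0.011 -0.027 0.448 -0.454 -0.707; -1 0.02 0.012 -0.028 0.448 -0.453 -0.706; -1 0.018 0.011 -0.029 0.448 -0.454 -0.707; -1 0.017 0.011 -0.03 0.448 -0.454 -0.707; -1 0.016 0.011 -0.03 0.447 -0.453 -0.707; -1 0.013 0.011 -0.032 0.448 -0.454 -0.706; -1 0.013 0.011 -0.032 0.448 -0.454 -0.707; -1 0.011 0.01 -0.033 0.448 -0.453 -0.707; -1 0.009 0.009 -0.034 0.448 -0.454 -0.707; -1 0.008 0.009 -0.034 0.448 -0.453 -0.707 

-1 0.006 0.008 -0.034 0.448 -0.454 -0.706; -1 0.005 0.007 -0.035 0.448 -0.454 -0.707; -1 0.003 0.007 -0.036 0.448 -0.453 -0.707; -1 0.002 0.005 -0.035 0.448 -0.454 -0.707; -1 -0.003 0.169 0.13 0 0 0; -1 -0.003 0.169 0.131 0 0 0; -1 -0.002 0.169 0.13 0 0 0; -1 -0.003 0.169 0.131 0 0 0; -1 -0.003 0.169 0.13 0 0 0; -1 -0.003 0.169 0.131 0 0 0
```

apply_moves --moves "-1 0.034 -0.001 -0.011 0.448 -0.454 -0.707; -1 0.034 0.001 -0.012 0.448 -0.454 -0.707; -1 0.034 0.002 -0.014 0.448 -0.454 -0.707; -1 0.033 0.003 -0.014 0.448 -0.454 -0.707; -1 0.032 0.004 -0.016 0.448 -0.454 -0.707; -1 0.031 0.005 -0.017 0.448 -0.454 -0.707; -1 0.031 0.007 -0.018 0.448 -0.454 -0.707; -1 0.03 0.007 -0.019 0.448 -0.454 -0.707; -1 0.028 0.008 -0.02 0.448 -0.454 -0.707; -1 0.028 0.009 -0.021 0.448 -0.454 -0.707; -1 0.026 0.009 -0.023 0.448 -0.454 -0.707; -1 0.026 0.01 -0.024 0.448 -0.454 -0.707"

```text
t: 13.6
eef_pos: [0.4456, 0.0356, 0.2259]
tool_rot: [-0.262, 0.85, -0.458, 0.002]
contact_force: [-0.4, 0.1, -0.8]
gripper_width: 1.001
```

apply_moves --moves "-1 0.024 0.011 -0.025 0.448 -0.454 -0.707; -1 0.023 0.01 -0.025 0.448 -0.454 -0.707; -1 0.021 0.011 -0.027 0.448 -0.454 -0.707; -1 0.02 0.012 -0.028 0.448 -0.454 -0.707; -1 0.018 0.011 -0.029 0.448 -0.454 -0.707; -1 0.017 0.011 -0.03 0.448 -0.454 -0.707; -1 0.016 0.011 -0.03 0.447 -0.454 -0.707; -1 0.013 0.011 -0.032 0.448 -0.454 -0.707; -1 0.013 0.011 -0.032 0.448 -0.454 -0.707; -1 0.011 0.01 -0.033 0.448 -0.454 -0.707; -1 0.009 0.009 -0.034 0.448 -0.454 -0.707; -1 0.008 0.009 -0.034 0.448 -0.454 -0.707"

```text
t: 14.6
eef_pos: [0.4454, -0.0137, 0.2419]
tool_rot: [-0.481, 0.867, -0.128, 0.003]
contact_force: [-0.3, -0.4, 0.4]
gripper_width: 1.0
```

Run:
```python
from ik import *
stat()
R=tR(88.5,65,-1); z=R.as_matrix()[:,2]; g=np.array([.448,.0853,.062])
plan([((.447,-.03,.25),R),(g-.09*z,R)],-1,step=.03)
```

```text
t 14.6 tcp [ 0.4454 -0.0137  0.2419] xaz -13.1 z [ 0.129  0.833 -0.537] F [-0.3 -0.4  0.4] g 1.0 q [ 0.942  0.433 -0.546  2.071 -0.819  1.173  0.631]
rows 10 end [0.4459 0.0037 0.1001]
-1 0.009 0.002 -0.037 0.44 -0.434 -0.719; -1 0.008 0.002 -0.037 0.439 -0.434 -0.719; -1 0.006 0 -0.038 0.44 -0.434 -0.72; -1 0.006 0 -0.038 0.439 -0.434 -0.719; -1 -0.003 0.169 0.131 0 -0 0; -1 -0.003 0.169 0.13 0 -0 0; -1 -0.003 0.169 0.131 0 -0 0; -1 -0.002 0.169 0.13 0 -0 0; -1 -0.003 0.169 0.131 0 -0 0; -1 -0.003 0.169 0.13 0 -0 0
```

apply_moves --moves "-1 0.009 0.002 -0.037 0.44 -0.434 -0.719; -1 0.008 0.002 -0.037 0.44 -0.434 -0.719; -1 0.006 0 -0.038 0.44 -0.434 -0.719; -1 0.006 0 -0.038 0.44 -0.434 -0.719; -1 0 0.169 0.13 0 0 0; -1 0 0.169 0.13 0 0 0; -1 0 0.169 0.13 0 0 0; -1 0 0.169 0.13 0 0 0; -1 0 0.1 0.07 0 0 0; -1 0 0 0 0 0 0; -1 0 0 0 0 0 0"

```text
t: 15.52
eef_pos: [0.4479, -0.0048, 0.1363]
tool_rot: [-0.537, 0.843, -0.012, 0.007]
contact_force: [0.1, -0.4, -0.7]
gripper_width: 0.996
```

Run:
```python
from ik import *
from ov import ov
stat()
s=(.448,.0853)
ov("ov4",[(box(s,88.5,(-.014,.014),(-.025,.025),(0,.12)),(255,255,255))],{"top":(200,180,340,280),"side":(240,130,360,280)},{"top":5,"side":4})
R=tR(88.5,65,-1); z=R.as_matrix()[:,2]; g=np.array([.448,.0853,.062])
plan([(g-.07*z,R),(g+.020*z,R)],-1,step=.016)
```

```text
t 15.52 tcp [ 0.4479 -0.0048  0.1363] xaz -1.6 z [ 0.024  0.906 -0.423] F [ 0.1 -0.4 -0.7] g 0.996 q [ 0.918  0.751 -0.554  2.02  -0.737  1.116  0.932]
rows 10 end [0.4484 0.1034 0.0536]
-1 -0.007 0.062 0.092 0.009 -0.009 0.001; -1 -0.007 0.063 0.092 0.009 -0.009 0.002; -1 -0.008 0.062 0.092 0.009 -0.009 0.001; -1 -0.007 0.062 0.092 0.009 -0.009 0.001; -1 0 0 0.125 0 -0 0; -1 0 0 0.125 0 -0 0; -1 0 0 0.125 0 -0 0; -1 0 0 0.125 0 -0 0; -1 0 0 0.125 0 -0 0; -1 0 0 0.125 0 -0 0
```

View pics/ov4_side.png

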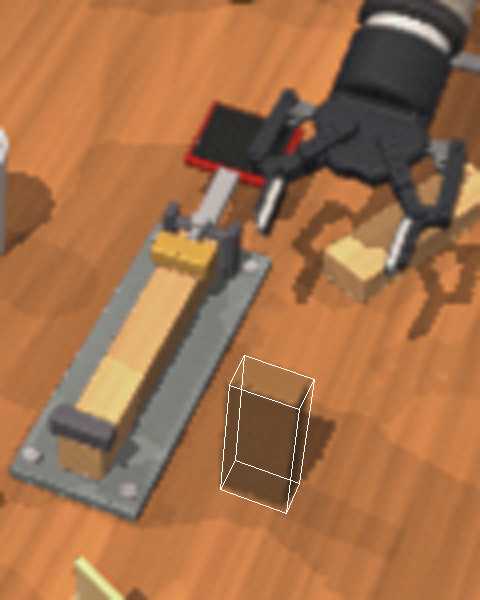

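View pics/ov4_top.png

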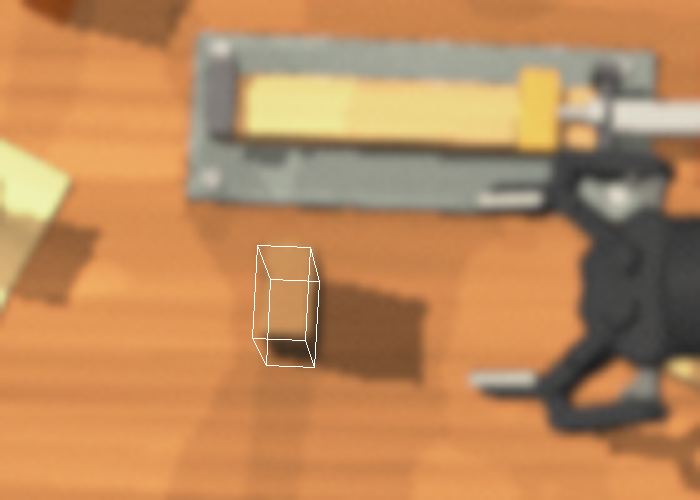

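apply_moves --moves "-1 -0.007 0.062 0.092 0.009 -0.009 0; -1 -0.007 0.062 0.092 0.009 -0.009 0; -1 -0.007 0.062 0.092 0.009 -0.009 0; -1 -0.007 0.062 0.092 0.009 -0.009 0; -1 0 0 0.125 0 0 0; -1 0 0 0.125 0 0 0; -1 0 0 0.125 0 0 0; -1 0 0 0.125 0 0 0; -1 0 0 0 0 0 0; -1 0 0 0 0 0 0"

```text
t: 16.45
eef_pos: [0.448, 0.0763, 0.0667]
tool_rot: [-0.537, 0.843, -0.01, 0.007]
contact_force: [-0.3, -0.6, 1.0]
gripper_width: 0.998
```

Run:
```python
from ik import *
from ov import ov
stat()
s=(.448,.0853)
ov("ov5",[(box(s,88.5,(-.014,.014),(-.025,.025),(0,.12)),(255,255,255))],{"top":(200,180,340,280),"side":(240,130,360,280)},{"top":5,"side":4})
R=tR(88.5,65,-1); z=R.as_matrix()[:,2]; g=np.array([.448,.0853,.062])
plan([(g+.020*z,R)],-1,step=.016)
```

```text
t 16.45 tcp [0.448  0.0763 0.0667] xaz -1.4 z [ 0.023  0.906 -0.423] F [-0.3 -0.6  1. ] g 0.998 q [ 0.831  0.888 -0.608  2.096 -0.821  0.878  1.03 ]
rows 2 end [0.4484 0.1035 0.0535]
-1 -0.003 -0.002 0.129 0.011 -0.011 0.008; -1 -0.004 -0.001 0.13 0.011 -0.011 0.008
```

View pics/ov5_side.png

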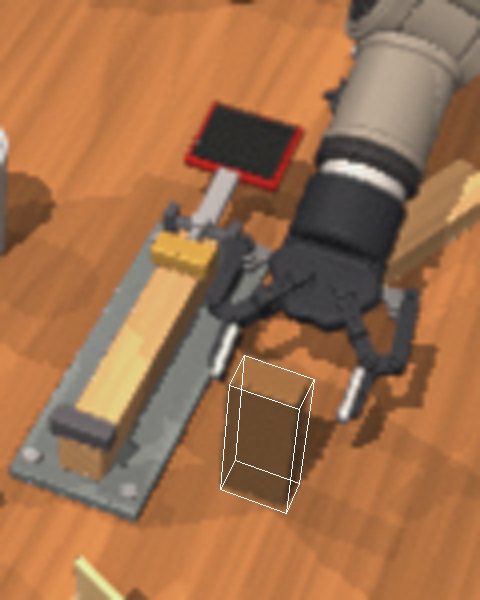

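View pics/ov5_top.png

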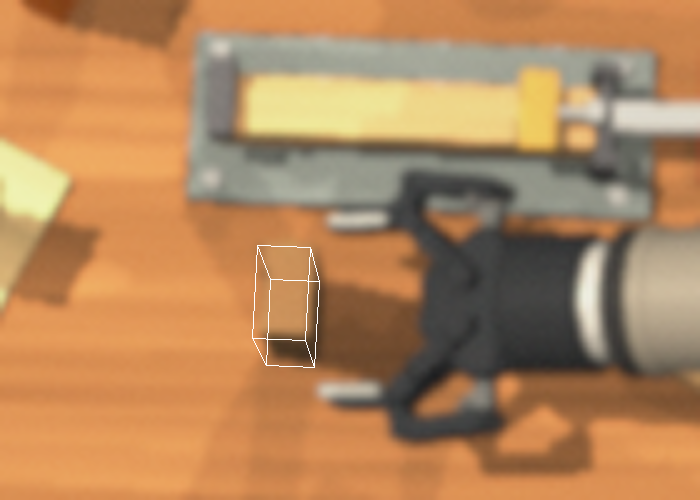

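apply_moves --moves "-1 -0.003 0 0.13 0.01 -0.01 0; -1 -0.003 0 0.13 0.01 -0.01 0; -1 0 0 0.03 0 0 0; -1 0 0 0 0 0 0; -1 0 0 0 0 0 0"

```text
t: 16.97
eef_pos: [0.4483, 0.1069, 0.0514]
tool_rot: [-0.538, 0.843, -0.011, 0.007]
contact_force: [-0.3, -0.0, 0.1]
gripper_width: 0.997
```

Run:
```python
from ik import *
from ov import ov
stat()
s=(.448,.0853)
ov("ov6",[(box(s,88.5,(-.014,.014),(-.025,.025),(0,.12)),(255,255,255))],{"top":(220,200,320,270),"side":(250,190,330,270)},{"top":7,"side":6})
```

```text
t 16.97 tcp [0.4483 0.1069 0.0514] xaz -1.5 z [ 0.023  0.906 -0.422] F [-0.3 -0.   0.1] g 0.997 q [ 0.801  0.929 -0.637  2.116 -0.862  0.801  1.058]
```

View pics/ov6_side.png

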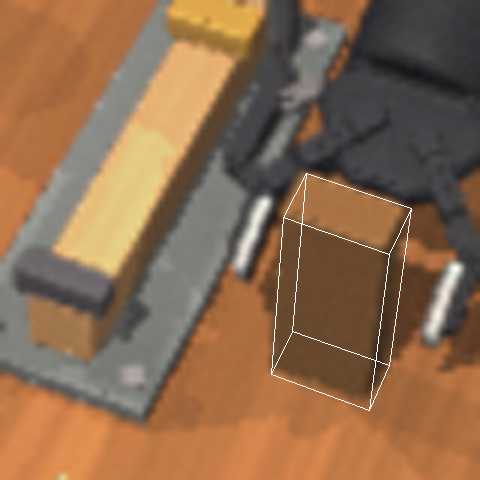

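View pics/ov6_top.png

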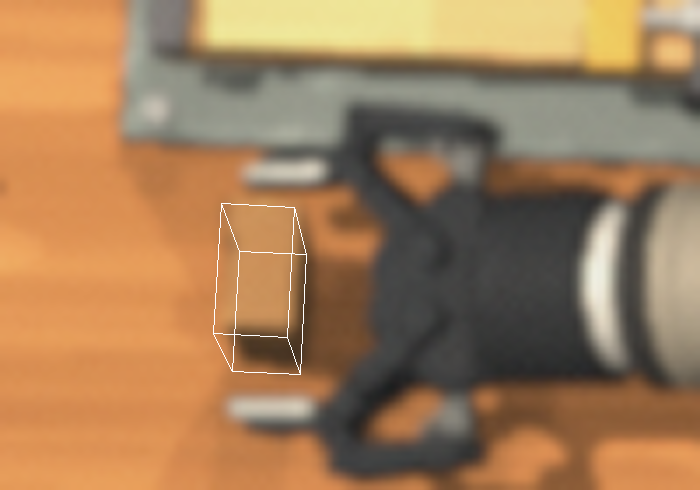

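apply_moves --moves "-0.3 0 0 0 0 0 0; -0.3 0 0 0 0 0 0; -0.22 0 0 0 0 0 0; -0.2 0 0 0 0 0 0; -0.15 0 0 0 0 0 0; -0.1 0 0 0 0 0 0; 0.2 0 0 0 0 0 0; 1 0 0 0 0 0 0; 1 0 0 0 0 0 0; 1 0 0 0 0 0 0; 1 0 0 0 0 0 0" --force 70

```text
t: 17.98
eef_pos: [0.4489, 0.1074, 0.0515]
tool_rot: [-0.538, 0.843, -0.011, 0.007]
contact_force: [3.2, -4.1, 5.9]
gripper_width: 0.578
```

Run:
```python
from ik import *
from ov import ov
stat()
s=(.448,.0853)
ov("ov7",[(box(s,88.5,(-.014,.014),(-.025,.025),(0,.12)),(255,255,255))],{"top":(220,200,320,270),"side":(250,190,330,270)},{"top":7,"side":6})
```

```text
t 17.98 tcp [0.4489 0.1074 0.0515] xaz -1.5 z [ 0.024  0.906 -0.422] F [ 3.2 -4.1  5.9] g 0.578 q [ 0.8    0.93  -0.638  2.116 -0.863  0.8    1.058]
```

View pics/ov7_side.png

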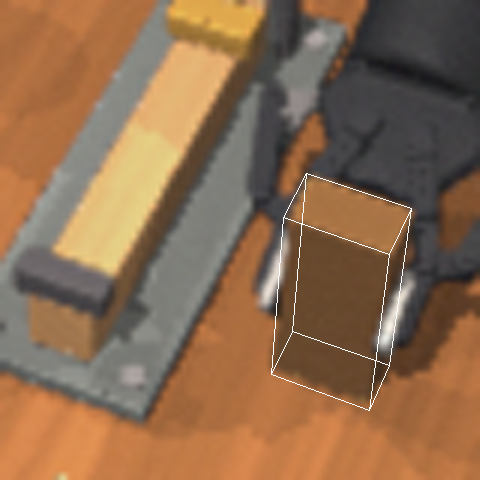

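View pics/ov7_top.png

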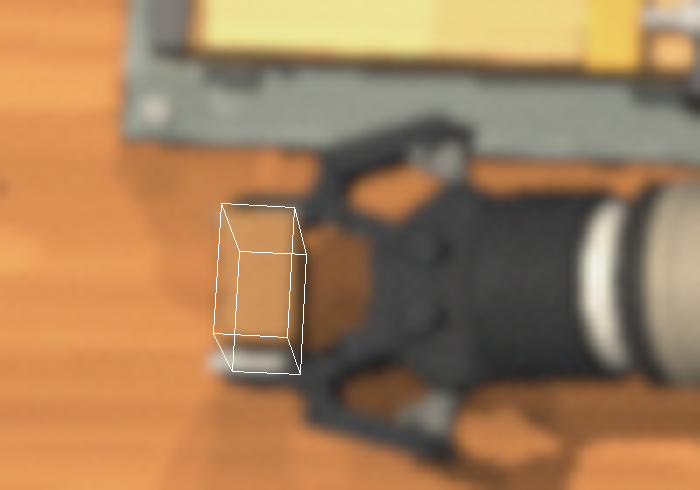

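```bash
cat > lay.py <<'E'
from ik import *
import json
u=np.array([np.cos(np.radians(88.5)),np.sin(np.radians(88.5)),0]);k=np.array([0,0,1.]);bed=np.array([.563,.0385,.05])
def mk():
    p,R,_=cur(); c=np.array([.4485,.0853,.060])
    Rs=Rr.from_matrix(np.c_[u,np.cross(k,u),k])   # stone axes x=u,y,z=k
    rel=(R.inv()*Rs).as_quat().tolist(); d=R.inv().apply(c-p).tolist(); json.dump([rel,d],open("rel.json","w"))
def tool(c,Rs):
    rel,d=json.load(open("rel.json")); R=Rs*Rr.from_quat(rel).inv(); return np.array(c)-R.apply(d),R
def stone():
    rel,d=json.load(open("rel.json")); p,R,_=cur(); Rs=(R*Rr.from_quat(rel)).as_matrix(); c=p+R.apply(d)
    print("stone c",np.round(c,4),"bed-rel",np.round([(c-bed)@u,(c-bed)@np.cross(k,u),c[2]-.05],4),"x.k",round(Rs[2,0],4),"z.u",round(Rs[:,2]@u,4),"z.k",round(Rs[2,2],4),"yx",round(Rs[:,1]@u,4))
Rlay=Rr.from_matrix(np.c_[-k,np.cross(k,u),u])
E
python3 - <<'E'
from lay import *
mk(); stone(); p,R,o=cur()
for h in (.21,.064):
    t=tool([*bed[:2],h],Rlay); r=ik(*t,[o["q"]]); print(h,np.round(t[0],3),np.round(t[1].as_matrix()[:,2],2),round(r[0],4),np.round(r[1],2))
plan([(p+[0,0,.15],R),tool([*bed[:2],.21],Rlay)],1,step=.02,deg=3.6)
E
```

```text
stone c [0.4485 0.0853 0.06  ] bed-rel [0.0438 0.1157 0.01  ] x.k -0.0 z.u 0.0 z.k 1.0 yx 0.0
0.21 [0.563 0.03  0.188] [-0.01 -0.42 -0.91] 0.0 [-0.2   0.42 -0.19  1.83  0.55  1.12 -0.71]
0.064 [0.563 0.03  0.042] [-0.01 -0.42 -0.91] 0.0 [-0.84  0.73  0.68  1.91 -0.02  0.72 -0.29]
rows 33 end [0.5626 0.03   0.1878]
1 0 -0.142 -0.066 0 0 0; 1 0 -0.141 -0.066 0 0 0; 1 0 -0.142 -0.066 0 0 0; 1 0.001 -0.142 -0.066 0 0 0; 1 -0 -0.141 -0.065 0 0 0; 1 -0 -0.142 -0.066 0 0 0; 1 0 -0.142 -0.066 0 0 0; 1 0 -0.141 -0.066 0 0 0; 1 0.039 0.015 -0.021 -0.9 -0.001 -0; 1 0.038 0.015 -0.019 -0.9 -0.001 -0; 1 0.039 0.018 -0.019 -0.9 -0.001 -0.001; 1 0.038 0.018 -0.017 -0.9 -0.001 0 

1 0.039 0.019 -0.016 -0.9 -0.001 0; 1 0.038 0.02 -0.016 -0.9 -0.001 -0; 1 0.039 0.021 -0.013 -0.9 -0.001 -0; 1 0.038 0.022 -0.013 -0.9 -0.001 -0.001; 1 0.039 0.023 -0.011 -0.9 -0.001 0; 1 0.039 0.023 -0.009 -0.9 -0.001 0; 1 0.038 0.024 -0.008 -0.9 -0.001 -0; 1 0.039 0.025 -0.007 -0.9 -0.001 -0; 1 0.038 0.024 -0.005 -0.9 -0 -0; 1 0.039 0.025 -0.003 -0.9 -0.001 -0.001; 1 0.038 0.026 -0.002 -0.9 -0.001 0; 1 0.039 0.025 -0 -0.9 -0.001 -0 

1 0.038 0.025 0.001 -0.9 -0.001 -0; 1 0.039 0.025 0.003 -0.9 -0.001 -0.001; 1 0.039 0.025 0.004 -0.9 -0.001 0; 1 0.038 0.024 0.006 -0.9 -0.001 -0; 1 0.039 0.025 0.008 -0.9 -0.001 -0; 1 0.038 0.023 0.009 -0.9 -0.001 -0; 1 0.039 0.023 0.01 -0.9 -0.001 -0.001; 1 0.038 0.022 0.012 -0.9 -0.001 0; 1 0.039 0.022 0.014 -0.9 -0.001 -0
```

apply_moves --moves "1 0 -0.07 -0.033 0 0 0; 1 0 -0.142 -0.066 0 0 0; 1 0 -0.142 -0.066 0 0 0; 1 0 -0.142 -0.066 0 0 0; 1 0 -0.142 -0.066 0 0 0; 1 0 -0.142 -0.066 0 0 0; 1 0 -0.142 -0.066 0 0 0; 1 0 -0.142 -0.066 0 0 0; 1 0 -0.071 -0.033 0 0 0; 1 0 0 0 0 0 0"

```text
t: 18.92
eef_pos: [0.4473, 0.1081, 0.2024]
tool_rot: [-0.537, 0.844, -0.009, 0.007]
contact_force: [0.1, -1.0, -2.9]
gripper_width: 0.58
```

Run:
```python
from lay import *
stat(); stone(); im=imaging.read_camera("side"); save(im,"s8.png",(230,110,370,270),4)
plan([tool([*bed[:2],.22],Rlay)],1,step=.02,deg=3.6)
```

```text
t 18.92 tcp [0.4473 0.1081 0.2024] xaz -1.3 z [ 0.022  0.906 -0.423] F [ 0.1 -1.  -2.9] g 0.58 q [ 0.851  0.608 -0.712  2.131 -0.9    1.012  0.853]
stone c [0.447  0.086  0.2109] bed-rel [0.0444 0.1172 0.1609] x.k -0.0018 z.u 0.0018 z.k 1.0 yx -0.0027
rows 25 end [0.5626 0.03   0.1979]
1 0.039 0.012 -0.022 -0.899 -0 0.001; 1 0.039 0.013 -0.022 -0.899 -0 0.001; 1 0.039 0.014 -0.02 -0.899 -0 0.001; 1 0.039 0.015 -0.02 -0.899 -0 0; 1 0.039 0.017 -0.018 -0.899 -0 0.001; 1 0.039 0.018 -0.018 -0.899 -0.001 0.001; 1 0.04 0.019 -0.016 -0.899 0 0.001; 1 0.039 0.02 -0.015 -0.899 0 0.001; 1 0.039 0.021 -0.014 -0.899 0 0.001; 1 0.039 0.021 -0.013 -0.899 0 0.001; 1 0.039 0.023 -0.011 -0.899 -0 0.001; 1 0.039 0.023 -0.009 -0.899 -0 0 

1 0.039 0.023 -0.009 -0.899 -0 0.001; 1 0.039 0.024 -0.006 -0.899 -0 0.001; 1 0.039 0.025 -0.006 -0.899 -0 0.001; 1 0.039 0.025 -0.003 -0.899 -0.001 0.001; 1 0.039 0.025 -0.002 -0.899 0 0.001; 1 0.04 0.025 -0.001 -0.899 0 0.001; 1 0.039 0.025 0.001 -0.899 0 0; 1 0.039 0.024 0.003 -0.899 0 0.001; 1 0.039 0.025 0.004 -0.899 -0 0.001; 1 0.039 0.024 0.005 -0.899 -0 0.001; 1 0.039 0.024 0.008 -0.899 -0 0.001; 1 0.039 0.024 0.008 -0.899 -0 0.001 

1 0.039 0.023 0.01 -0.899 -0 0.001
```

View pics/s8.png

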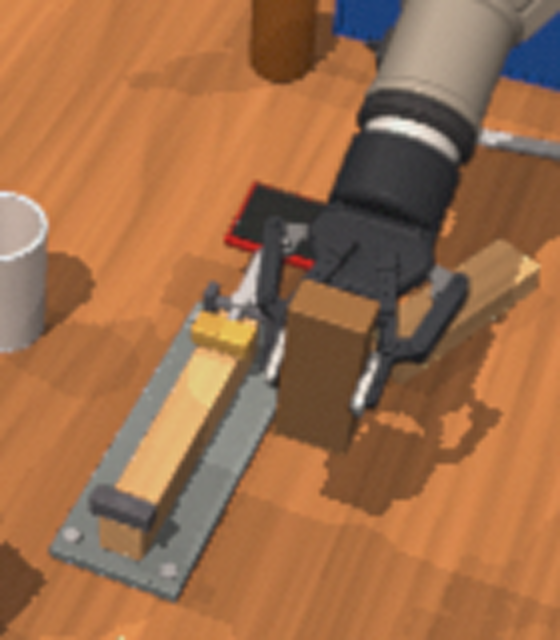

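apply_moves --moves "1 0.039 0.012 -0.022 -0.9 0 0; 1 0.039 0.013 -0.022 -0.9 0 0; 1 0.039 0.014 -0.02 -0.9 0 0; 1 0.039 0.015 -0.02 -0.9 0 0; 1 0.039 0.017 -0.018 -0.9 0 0; 1 0.039 0.018 -0.018 -0.9 0 0; 1 0.04 0.019 -0.016 -0.9 0 0; 1 0.039 0.02 -0.015 -0.9 0 0; 1 0.039 0.021 -0.014 -0.9 0 0; 1 0.039 0.021 -0.013 -0.9 0 0; 1 0.039 0.023 -0.011 -0.9 0 0; 1 0.039 0.023 -0.009 -0.9 0 0"

```text
t: 19.97
eef_pos: [0.5022, 0.0701, 0.1981]
tool_rot: [-0.188, 0.982, -0.012, 0.001]
contact_force: [-0.2, 0.2, -3.6]
gripper_width: 0.579
```

apply_moves --moves "1 0.039 0.023 -0.009 -0.9 0 0; 1 0.039 0.024 -0.006 -0.9 0 0; 1 0.039 0.025 -0.006 -0.9 0 0; 1 0.039 0.025 -0.003 -0.9 0 0; 1 0.039 0.025 -0.002 -0.9 0 0; 1 0.04 0.025 -0.001 -0.9 0 0; 1 0.039 0.025 0.001 -0.9 0 0; 1 0.039 0.024 0.003 -0.9 0 0; 1 0.039 0.025 0.004 -0.9 0 0; 1 0.039 0.024 0.005 -0.9 0 0; 1 0.039 0.024 0.008 -0.9 0 0; 1 0.039 0.024 0.008 -0.9 0 0"

```text
t: 20.97
eef_pos: [0.5577, 0.033, 0.1962]
tool_rot: [0.187, 0.982, -0.011, -0.004]
contact_force: [-0.4, 0.5, -2.5]
gripper_width: 0.58
```

apply_moves --moves "1 0.039 0.023 0.01 -0.9 0 0; 1 0 0 0 0 0 0; 1 0 0 0 0 0 0"

```text
t: 21.22
eef_pos: [0.562, 0.0309, 0.1958]
tool_rot: [0.215, 0.976, -0.01, -0.005]
contact_force: [0.1, -1.2, -3.7]
gripper_width: 0.577
```

Run:
```python
from lay import *
stat(); stone(); im=imaging.read_camera("side"); save(im,"s9.png",(200,110,340,270),4)
plan([tool([*bed[:2],.11],Rlay),tool([*bed[:2],.072],Rlay)],1,step=.018,deg=3.6)
```

```text
t 21.22 tcp [0.562  0.0309 0.1958] xaz -1.3 z [-0.014 -0.421 -0.907] F [ 0.1 -1.2 -3.7] g 0.577 q [-0.187  0.425 -0.267  1.811  0.535  1.189 -0.735]
stone c [0.5625 0.0393 0.2179] bed-rel [0.0008 0.0005 0.1679] x.k -1.0 z.u 1.0 z.k 0.001 yx -0.0026
rows 10 end [0.5626 0.0301 0.0499]
1 0.001 -0.054 0.117 -0.002 0.005 0.005; 1 0.001 -0.055 0.118 -0.002 0.005 0.005; 1 0.001 -0.054 0.117 -0.003 0.005 0.005; 1 0 -0.055 0.117 -0.002 0.005 0.005; 1 0.001 -0.054 0.117 -0.002 0.005 0.004; 1 0 -0.055 0.118 -0.002 0.005 0.005; 1 0.001 -0.054 0.117 -0.002 0.005 0.005; 1 0 -0.045 0.096 -0 0 0; 1 0 -0.044 0.095 -0 0 0; 1 0 -0.045 0.096 -0 0 0
```

View pics/s9.png

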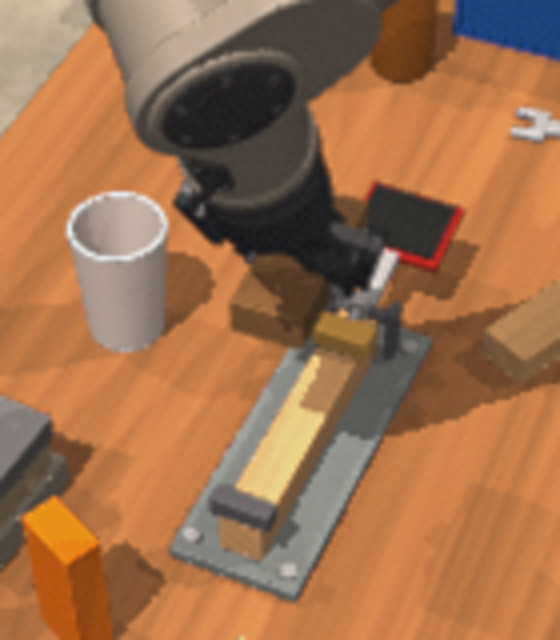

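apply_moves --moves "1 0.001 -0.054 0.117 0 0.005 0.005; 1 0.001 -0.055 0.117 0 0.005 0.005; 1 0.001 -0.054 0.117 0 0.005 0.005; 1 0 -0.055 0.117 0 0.005 0.005; 1 0.001 -0.054 0.117 0 0.005 0.005; 1 0 -0.055 0.117 0 0.005 0.005; 1 0.001 -0.054 0.117 0 0.005 0.005; 1 0 -0.045 0.096 0 0 0; 1 0 -0.04 0.085 0 0 0; 1 0 -0.02 0.04 0 0 0; 1 0 0 0 0 0 0; 1 0 0 0 0 0 0"

```text
t: 22.27
eef_pos: [0.5642, 0.0304, 0.0603]
tool_rot: [0.216, 0.976, -0.013, -0.001]
contact_force: [0.5, -0.7, -2.8]
gripper_width: 0.582
```

Run:
```python
from lay import *
from ov import ov
stat(); stone()
b=bed[:2]
ov("ov10",[(box(b,88.5,(-.06,.06),(-.025,.025),(.05,.078)),(255,255,255))],{"top":(220,170,340,230),"side":(220,150,320,260)},{"top":6,"side":5})
plan([tool([*bed[:2],.066],Rlay)],1,step=.018,deg=3.6)
```

```text
t 22.27 tcp [0.5642 0.0304 0.0603] xaz -1.5 z [-0.008 -0.422 -0.907] F [ 0.5 -0.7 -2.8] g 0.582 q [-0.221  0.608 -0.228  1.889  0.648  0.969 -0.906]
stone c [0.5646 0.0388 0.0825] bed-rel [ 0.0003 -0.0015  0.0325] x.k -1.0 z.u 1.0 z.k 0.0001 yx 0.0006
rows 1 end [0.5626 0.0301 0.0438]
1 -0.018 -0.057 0.132 -0.009 -0.058 -0.037
```

View pics/ov10_side.png

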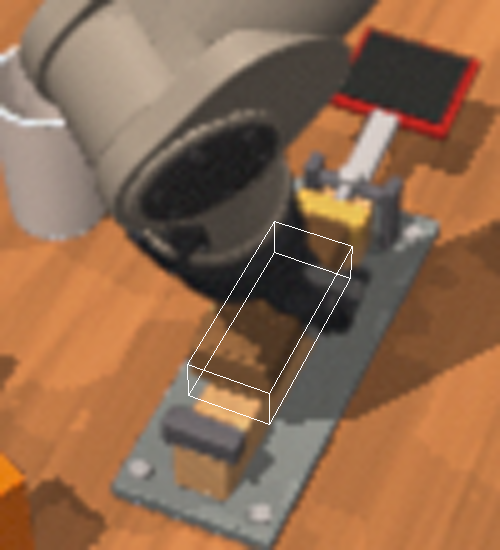

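apply_moves --moves "1 -0.003 -0.02 0.04 0 -0.015 -0.01; 1 -0.003 -0.02 0.04 0 -0.015 -0.01; 1 -0.003 -0.01 0.025 0 -0.015 -0.01; 1 0 0 0 0 0 0; 1 0 0 0 0 0 0"

```text
t: 22.78
eef_pos: [0.5628, 0.0303, 0.0461]
tool_rot: [0.216, 0.976, -0.012, -0.003]
contact_force: [-0.3, -0.8, -3.0]
gripper_width: 0.578
```

Run:
```python
from lay import *
from ov import ov
stat(); stone()
p,R,o=cur()
rel,d=__import__("json").load(open("rel.json")); c=p+R.apply(d)
ov("ov11",[(box(c[:2],88.5,(-.06,.06),(-.025,.025),(c[2]-.014,c[2]+.014)),(255,255,255))],{"top":(220,170,340,230),"side":(220,150,320,260)},{"top":6,"side":5})
plan([tool([*bed[:2],.064],Rlay)],1,step=.018,deg=3.6)
```

```text
t 22.78 tcp [0.5628 0.0303 0.0461] xaz -1.4 z [-0.012 -0.422 -0.907] F [-0.3 -0.8 -3. ] g 0.578 q [-0.224  0.63  -0.223  1.893  0.658  0.951 -0.921]
stone c [0.5632 0.0387 0.0682] bed-rel [ 0.0002 -0.0002  0.0182] x.k -1.0 z.u 1.0 z.k -0.0001 yx 0.0001
rows 1 end [0.5626 0.03   0.0419]
1 -0.004 -0.013 0.036 -0.003 0.004 -0.001
```

View pics/ov11_side.png

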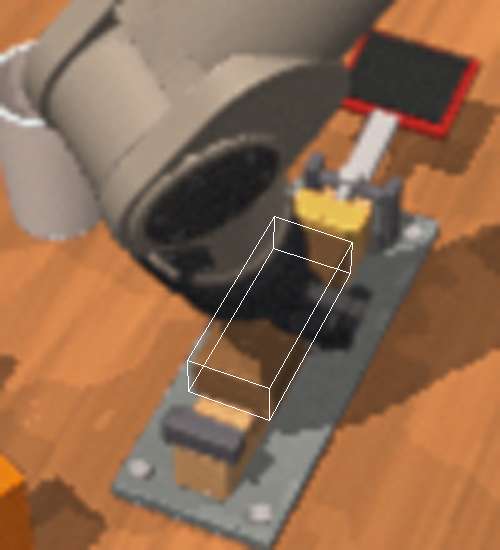

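View pics/ov11_top.png

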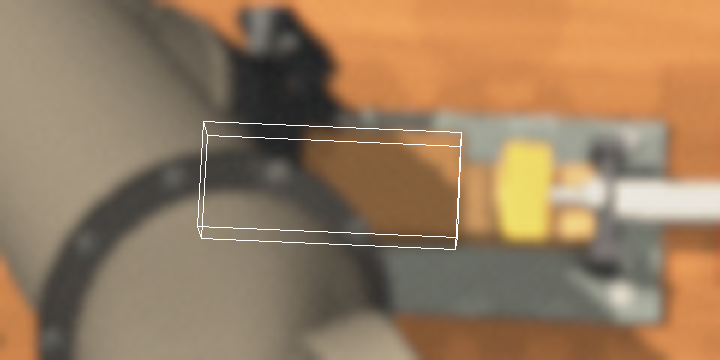

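apply_moves --moves "1 0 -0.006 0.013 0 0 0; 1 0 -0.004 0.009 0 0 0; 1 0 0 0 0 0 0; 1 0 0 0 0 0 0"

```text
t: 23.22
eef_pos: [0.5632, 0.0304, 0.0436]
tool_rot: [0.216, 0.976, -0.012, -0.003]
contact_force: [-0.1, -0.3, -3.0]
gripper_width: 0.581
```

apply_moves --moves "1 0 -0.003 0.007 0 0 0; 1 0 0 0 0 0 0; 1 0 0 0 0 0 0"

```text
t: 23.47
eef_pos: [0.5632, 0.0304, 0.0434]
tool_rot: [0.216, 0.976, -0.012, -0.003]
contact_force: [-2.0, 0.6, 6.2]
gripper_width: 0.577
```

apply_moves --moves "1 0 0.001 -0.003 0 0 0; 0 0 0 0 0 0 0; -0.3 0 0 0 0 0 0; -0.6 0 0 0 0 0 0; -1 0 0 0 0 0 0; -1 0 0 0 0 0 0; -1 0 0 0 0 0 0; -1 0 0 0 0 0 0"

```text
t: 24.13
eef_pos: [0.563, 0.0304, 0.0429]
tool_rot: [0.216, 0.976, -0.012, -0.003]
contact_force: [-0.1, -0.1, -0.6]
gripper_width: 1.004
```

Run:
```python
from lay import *
stat()
p,R,o=cur()
Rd=rdown(-1.5)
plan([(p-R.as_matrix()[:,2]*.10,R),((.563,-.0,.26),Rd)],-1,step=.036,deg=3.6)
```

```text
t 24.13 tcp [0.563  0.0304 0.0429] xaz -1.5 z [-0.011 -0.421 -0.907] F [-0.1 -0.1 -0.6] g 1.004 q [-0.225  0.635 -0.222  1.894  0.661  0.945 -0.925]
rows 10 end [5.63e-01 1.00e-04 2.60e-01]
-1 0 -0 -0.278 0 0 0; -1 -0 0 -0.278 0 0 0; -1 0 0 -0.277 0 0 0; -1 0.001 0.142 -0.1 0.89 0.001 0.002; -1 0 0.135 -0.109 0.891 0.001 0.002; -1 0.001 0.128 -0.117 0.89 0.001 0.002; -1 0.001 0.121 -0.125 0.891 0.001 0.002; -1 0.001 0.113 -0.132 0.89 0.001 0.002; -1 0.001 0.104 -0.138 0.891 0.001 0.002; -1 0.001 0.095 -0.145 0.89 0.001 0.002
```

Withdraw along the tool axis, then come upright while rising and heading toward the pedal.

apply_moves --moves "-1 0 0 -0.1 0 0 0; -1 0 0 -0.2 0 0 0; -1 0 0 -0.27 0 0 0; -1 0 0 -0.27 0 0 0; -1 0 0.142 -0.1 0.89 0 0; -1 0 0.135 -0.109 0.89 0 0; -1 0 0.128 -0.117 0.89 0 0; -1 0 0.121 -0.125 0.89 0 0; -1 0 0.113 -0.132 0.89 0 0; -1 0 0.104 -0.138 0.89 0 0; -1 0 0.095 -0.145 0.89 0 0; -1 0 0 0 0 0 0"

```text
t: 25.13
eef_pos: [0.5644, -0.0051, 0.2656]
tool_rot: [-0.0, 1.0, -0.017, 0.003]
contact_force: [0.8, -1.0, 0.8]
gripper_width: 1.002
```

Run:
```python
from lay import *
from ov import ov
stat()
b=bed[:2]
pad=bed[:2]-.216*u[:2]; print("pad",pad)
ov("ov12",[(box(b,88.5,(-.06,.06),(-.025,.025),(.05,.078)),(255,255,255)),(box(b,88.5,(-.244,-.188),(-.035,.035),(.0719,.072)),(255,255,255))],{"top":(220,170,380,230),"side":(220,130,340,260)},{"top":5,"side":4.5})
plan([((pad[0],pad[1],.25),rdown(-1.5)),((pad[0],pad[1],.11),rdown(-1.5))],1,step=.036,deg=3.6)
```

```text
t 25.13 tcp [ 0.5644 -0.0051  0.2656] xaz -1.9 z [ 0.007  0.    -1.   ] F [ 0.8 -1.   0.8] g 1.002 q [ 0.191  0.284 -0.357  1.77   0.111  1.1   -0.236]
pad [ 0.55734578 -0.17742598]
rows 9 end [ 0.5574 -0.1774  0.11  ]
1 -0.001 0.295 0.021 0.002 -0.004 -0.005; 1 -0 0.295 0.02 0.002 -0.005 -0.004; 1 -0.001 0.295 0.021 0.002 -0.004 -0.005; 1 -0.001 0.294 0.02 0.002 -0.004 -0.004; 1 -0.001 0.295 0.02 0.002 -0.005 -0.005; 1 -0 0 0.292 -0 0 0; 1 -0 0 0.292 -0 0 0; 1 -0 0 0.291 -0 0 0; 1 -0 0 0.292 -0 0 0
```

View pics/ov12_side.png

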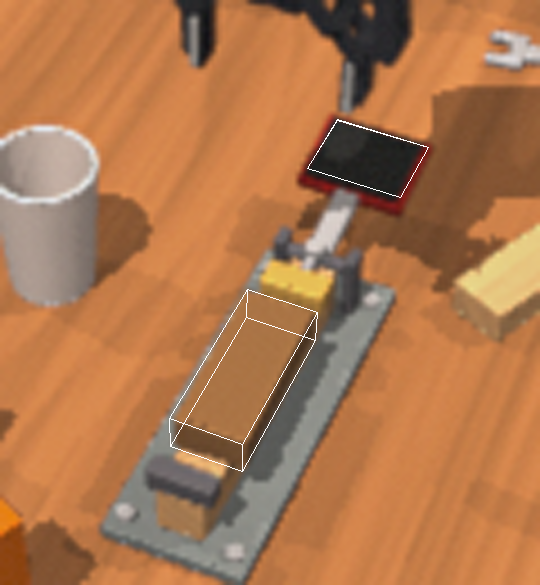

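View pics/ov12_top.png

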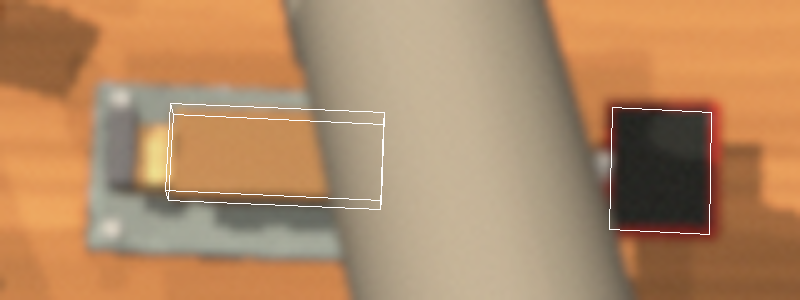

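apply_moves --moves "1 0 0.295 0.02 0 0 0; 1 0 0.295 0.02 0 0 0; 1 0 0.295 0.02 0 0 0; 1 0 0.295 0.02 0 0 0; 1 0 0.295 0.02 0 0 0; 1 0 0 0.29 0 0 0; 1 0 0 0.29 0 0 0; 1 0 0 0.29 0 0 0; 1 0 0 0.2 0 0 0; 1 0 0 0 0 0 0; 1 0 0 0 0 0 0"

```text
t: 26.15
eef_pos: [0.557, -0.1743, 0.1192]
tool_rot: [-0.001, 1.0, -0.011, -0.002]
contact_force: [-0.0, 0.6, 1.0]
gripper_width: 0.0
```

Run:
```python
from lay import *
stat()
im=imaging.read_camera("side"); save(im,"s13.png",(240,110,360,250),4)
```

```text
t 26.15 tcp [ 0.557  -0.1743  0.1192] xaz -1.3 z [-0.004  0.001 -1.   ] F [-0.   0.6  1. ] g 0.0 q [ 0.395  0.473 -0.257  1.86   0.156  0.833  0.037]
```

View pics/s13.png

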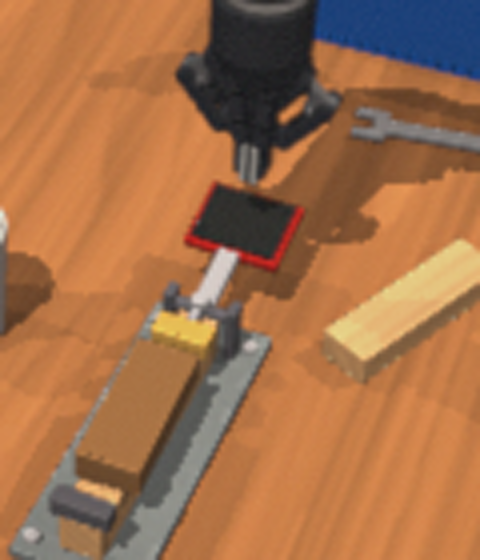

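apply_moves --moves "1 0 0.01 0.12 0 0 0; 1 0 0.01 0.12 0 0 0; 1 0 0.005 0.1 0 0 0; 1 0 0 0.04 0 0 0; 1 0 0 0.03 0 0 0; 1 0 0 0.03 0 0 0; 1 0 0 0.03 0 0 0; 1 0 0 0.03 0 0 0; 1 0 0 0.03 0 0 0; 1 0 0 0.02 0 0 0; 1 0 0 0 0 0 0; 1 0 0 0 0 0 0"

```text
t: 27.2
eef_pos: [0.5582, -0.1818, 0.0559]
tool_rot: [0.001, 1.0, -0.013, 0.0]
contact_force: [-3.2, -4.5, 7.3]
gripper_width: -0.001
```

apply_moves --moves "1 0 0 0.025 0 0 0; 1 0 0 0.025 0 0 0; 1 0 0 0.02 0 0 0; 1 0 0 0.015 0 0 0; 1 0 0 0 0 0 0; 1 0 0 0 0 0 0"

```text
t: 27.7
eef_pos: [0.5583, -0.1819, 0.0461]
tool_rot: [0.002, 1.0, -0.014, 0.001]
contact_force: [-4.6, -5.0, 10.5]
gripper_width: -0.001
```

apply_moves --moves "1 0 0 0.01 0 0 0; 1 0 0 0.01 0 0 0; 1 0 0 0 0 0 0; 1 0 0 0 0 0 0"

```text
t: 28.03
eef_pos: [0.5584, -0.1819, 0.0455]
tool_rot: [0.002, 1.0, -0.014, 0.001]
contact_force: [-9.7, -2.8, 27.3]
gripper_width: -0.005
```

apply_moves --moves "1 0 0 0.004 0 0 0; 1 0 0 0 0 0 0; 1 0 0 0 0 0 0"

```text
t: 28.28
eef_pos: [0.5584, -0.1819, 0.0454]
tool_rot: [0.002, 1.0, -0.014, 0.001]
contact_force: [-10.0, -2.4, 30.4]
gripper_width: 0.001
```

Run:
```python
from lay import *
from ov import ov
stat()
ov("ov14",[(box(bed[:2],88.5,(-.043,.08),(-.025,.025),(.05,.0682)),(255,255,255))],{"top":(220,170,380,230),"side":(230,150,330,260)},{"top":5,"side":5})
```

```text
t 28.28 tcp [ 0.5584 -0.1819  0.0454] xaz -1.6 z [ 0.001 -0.004 -1.   ] F [-10.   -2.4  30.4] g 0.001 q [ 0.381  0.578 -0.227  1.895  0.201  0.688  0.006]
```

View pics/ov14_side.png

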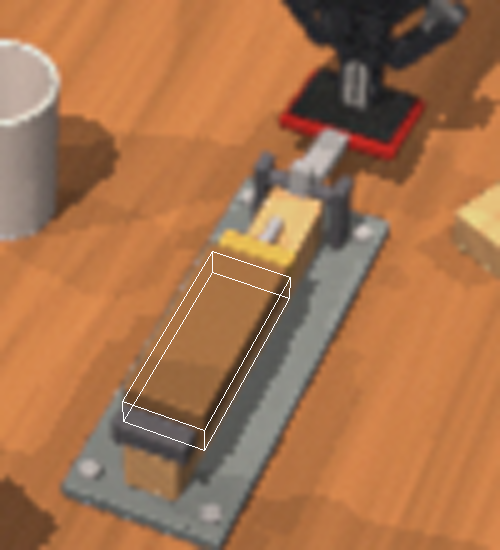

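The pedal is at its stop: it stalled with 30 N on it, and the pusher is fully forward with the stone against the stop. Now let the pedal rise gently and withdraw.

apply_moves --moves "1 0 0 -0.03 0 0 0; 1 0 0 -0.04 0 0 0; 1 0 0 -0.05 0 0 0; 1 0 0 -0.06 0 0 0; 1 0 0 -0.07 0 0 0; 1 0 0 -0.1 0 0 0; 1 0 0 -0.2 0 0 0; 1 0 0 -0.3 0 0 0; 1 0 0 -0.3 0 0 0; 1 0 0.25 -0.2 0 0 0; 1 0 0.25 0 0 0 0; 1 0 0 0 0 0 0"

```text
t: 29.38
eef_pos: [0.5564, -0.2469, 0.2063]
tool_rot: [0.003, 1.0, -0.016, 0.002]
contact_force: [0.3, -1.4, -1.2]
gripper_width: -0.002
```

Run:
```python
from lay import *
from ov import ov
stat()
ov("ov15",[(box(bed[:2],88.5,(-.043,.077),(-.025,.025),(.05,.078)),(255,255,255)),(box(bed[:2],88.5,(-.244,-.188),(-.035,.035),(.0719,.072)),(255,255,255)),(box((.503,.298),153.2,(-.06,.06),(-.06,.06),(0,.006)),(255,0,0))],{"top":(150,130,390,290),"side":(190,130,350,350)},{"top":3.3,"side":2.7})
```

```text
t 29.38 tcp [ 0.5564 -0.2469  0.2063] xaz -1.9 z [ 0.004 -0.006 -1.   ] F [ 0.3 -1.4 -1.2] g -0.002 q [ 0.5    0.403 -0.243  1.737  0.117  1.01   0.181]
```

View pics/ov15_side.png

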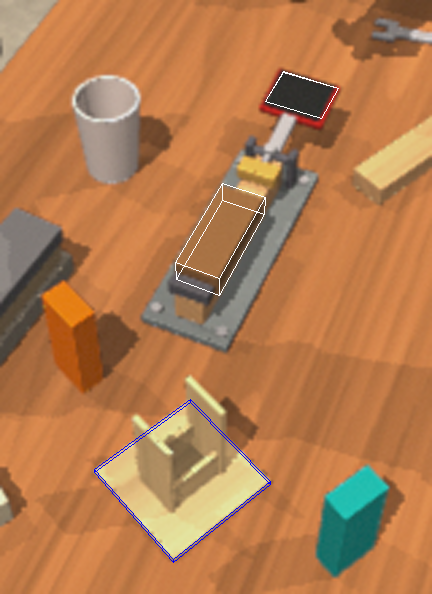

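View pics/ov15_top.png

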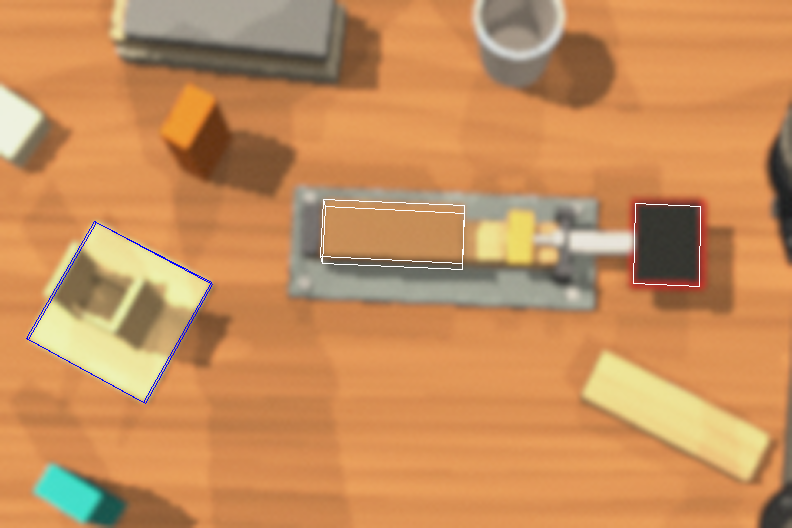

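The stone lies at the stop, matching the expected outline (bed x about 17 mm). The pedal is up, the pusher is back and the stand is where it was. Handing in.

Run:
```python
from station import bot
print(bot.hand_in())
```

```text
the job is handed in; nothing more can be done
None
```

The job is finished and handed in, at about 29 s of the 72 s allowed. The hand-in gives no verdict, so the results below come from my own checks.

- **Stone out of the stand:** I drew the brown stone straight up and stood it on the bare bench.
- **Re-grip and placing:** I took it by its narrow sides with the tool tilted and turned it 90°. I laid it flat and lengthways on the beam between pusher and stop, then let go. The camera overlay matched the intended pose.
- **Pedal:** I pressed it until it stalled at a tip height of 45 mm, with 30 N on it. The picture showed the pusher fully forward and the stone at the stop. I then let the pedal rise.

The final overlays from both cameras show:
- The stone is flat against the stop, centred on the beam.
- The pedal is up.
- The stand is upright in its original place.
- The things in view stand where they were; I didn't measure them.
- The robot is clear of everything.

No check failed or disagreed. I judged the pedal's full travel from the stall and the pictures, as its angle can't be read directly.

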